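# Unpack the model goods yard

### The job

The parts of the model goods yard are piled up, with the brown goods van on top. Take the pile apart and lay each slab centred and square, the same way as its plate, flat on the white plate whose border has its colour; finally stand the van on the dark grey slab, lengthwise along its rails and in the middle (the cork mat is free for parking it meanwhile). Keep the van upright throughout and leave the little fir tree and the yellow paint pot where they stand.

Things in the scene. Friction and masses are not known exactly. Their poses are not given: they have to be found in the camera images.
- van: goods van (model railway wagon), brown sides with a cream stripe and grey roof, about 71 mm long (along its y) by 19 mm wide (its x) by 36 mm high, about 30 g; origin at the centre of its underside, z up. It is held by its long sides. At the start it stands lengthwise on top of the pile. It does not roll (its wheels are fixed).
- slab_small: lies flat, red brick-paved slab, 72 mm long (its x) by 36 mm wide (its y) by 18 mm thick, 60 g; origin at the centre of its underside, z up. Second from the top of the pile at the start, on the ochre slab.
- slab_mid: lies flat, ochre yellow paved slab, 94 mm long (its x) by 51 mm wide (its y) by 18 mm thick, 110 g; origin at the centre of its underside, z up. Third from the top of the pile at the start, on the grey slab; its rim shows round the red one.
- slab_big: lies flat, dark grey concrete slab with a pair of flush steel rails along its middle (along x), 116 mm long (its x) by 66 mm wide (its y) by 18 mm thick, 180 g; origin at the centre of its underside, z up. Bottom of the pile at the start, on the table. All the slabs of the pile lie lengthwise the same way within about 7 degrees, each centred on the one below within a few mm.
- bed_small: fixed flat white plate, 88 by 52 by 3 mm, with an 10 mm wide painted border in the red of the small red slab; origin at the centre of its underside (on the table), x along its length, z up. The red slab belongs on it, lengthwise along it; its top is 3 mm above the table.
- bed_mid: fixed flat white plate, 110 by 67 by 3 mm, with an 10 mm wide painted border in the ochre yellow of the middle ochre slab; origin at the centre of its underside (on the table), x along its length, z up. The ochre slab belongs on it, lengthwise along it; its top is 3 mm above the table.
- bed_big: fixed flat white plate, 132 by 82 by 3 mm, with an 10 mm wide painted border in the dark grey of the big grey slab; origin at the centre of its underside (on the table), x along its length, z up. The grey slab belongs on it, lengthwise along it; its top is 3 mm above the table.
- cork_mat: plain brown cork mat, fixed, empty, 110 (its x) by 60 (its y) by 3 mm; origin at the centre of its underside; a free spot where the van may be parked meanwhile
- tree: little dark green fir tree on a round base, 61 mm high, about 45 mm across; origin at the centre of its foot. Loose, easily knocked; to be left alone.
- pot: yellow paint pot with a white cap, 31 mm diameter, 42 mm high; origin at the centre of its foot. Loose; to be left alone.
Mind the look-alikes: they are no part of the job. What is shaped like the slab_small but blue is not meant.

How it is judged:
By the outcome, as a careful person would: the job done as asked, in the order asked, and still so for the second after the job is handed in, with the robot touching nothing.
It also fails if it takes over 131 s, if anything falls off the work surface, if the arm or the gripper's body presses on something with over 40 N, if the wrist force passes 120 N, or if a joint passes its speed limit or range.

### The arm

A 6-joint arm with a two-finger parallel gripper is mounted at the origin on a cart in front of the work surface, level with it; the furniture and walls round the work are solid. World frame = base frame: x ahead of the robot, y to its left, z up, the work surface at z = 0. Lengths are in m, angles in rad, forces in N, time in s.
With the tool pointing down it reaches from about 0.4 to 0.825 m from the base axis. Payload 7 kg.
Tool frame: the origin (TCP) lies at the very end of the fingers, on their centre line; the grasp point (between the pads) lies 19 mm behind it; z points along the fingers, y is the line along which they close (so a half turn about z gives the same grasp; the last joint's range is limited). The gripper opens to 88 mm and grips with 3 to 60 N. Pads are 19 mm wide; open, the fingers measure 130 mm over their backs; the gripper's body (78 mm by 193 mm) begins 47 mm behind the grasp point.
Start: joints at [1.53, 0.359, 0.012, 0, -1.224, -0.288], TCP at [0.218, 0.639, 0.227] pointing down, gripper open.
Joint ranges: [-3.07, 3.07], [-1.43, 2.12], [-1.02, 1.25], [-3.03, 1.67], [-3.05, -0], [-3.03, 3.03]. Speed limits (rad/s): [2.39, 2.39, 3.01, 3.14, 3.14, 3.14].

### API

Orientations are given as [roll, pitch, yaw] about the fixed x, y, z axes, in that order (R = Rz(yaw) Ry(pitch) Rx(roll)).
In Python, from station import arm gives the robot as it stands. The module is installed in compiled form; this text tells all that it offers.
- The arm moves only by the shell command python3 -m crank 'ROWS' [FORCE]. ROWS is JSON, a list of rows, each an object of numbers: "dx", "dy", "dz": the shift along the world's x, y, z in m; "twist": the turn about the world's z in degrees; "grip": the opening, from -1 (shut) to 1 (fully open). A call has exactly 5 rows; each row is the pose to reach, as a shift and turn from the pose commanded when the call began; what a row does not reach only later rows make up. A row lasts 1/12 s, in which the tool goes at most 41.7 mm and 7.16 degrees, less where a joint would pass 70% of its speed; a pose out of reach is approached as far as the arm can. A call with a gripper value outside its range is refused whole. The fingers move at their own pace and stop on an object; FORCE is the grip in N (left out, the last holds). Time passes only in rows, so rows that repeat a pose let the fingers close, or fill a call up. It gives the time, the measured TCP pose, the force, the opening and the grip force at its end, in the units of the state.
- arm.get_state(): the state, without advancing time (a new reading comes with each control period).
- arm.grab_frame(name): name is "side" or "top" or "wrist"; returns the picture (384x512x3 uint8, red, green, blue); there is no depth.
- arm.get_calibration(name): a dict with "fx", "fy", "cx", "cy" (pixels), "cam_to_world" (4x4, takes a point from camera to world coordinates); the wrist camera has in their place "tool_from_camera" (4x4, takes a point from camera to tool coordinates, whose origin is the TCP and whose axes are the flange's). Camera axes: x right, y down, z forward; pixel columns grow to the right and rows downward; lengths in m; the calibration is good to about 2 mm. A picture is of the moment at which its call begins: read the wrist's pose just before it. get_calibration takes no time and is no camera call.
- arm.job_done(): hands the job in; it is judged then, once.
The state is a dict: "t": time; "q": joint angles; "qd": joint speeds; "joint_efforts": joint torques, N m; "eef_pos": TCP position; "ee_rot": TCP orientation; "force": force on the tool from outside, world axes, zero at the start; "moment": the same for the moment, N m; "width": finger opening in m; "gripper_force": force on a finger pad.
Only numpy, scipy, OpenCV 4.12 (cv2) and the standard library are available. Lean on these libraries where they do the work, as an engineer would, in place of code of your own. Each camera call takes 0.05 s, during which the arm holds its last target. There are 200 camera calls.

## Working session

There is one attempt and no reset: what is moved stays moved. The work goes in short steps, Python scripts to look and compute and a shell command to move; the robot and the scene stay as the last step left them, time stands still between calls to the robot, and variables do not carry over. Pictures are saved under pics/ and viewed, at most 14 in all, crops included, and the job is handed in when it is done.

```bash
mkdir -p pics; python3 - <<'E'
from station import arm
import cv2,numpy as np
s=arm.get_state();print({k:np.round(v,3).tolist() for k,v in s.items()})
a=[arm.grab_frame(n) for n in("top","side","wrist")]
for n,i in zip(("top","side","wrist"),a):
    cv2.imwrite(f"pics/{n}0.png",i[...,::-1])
    c=arm.get_calibration(n);print(n,{k:np.round(v,3).tolist() for k,v in c.items()})
E
```

```text
{'t': 0.0, 'q': [1.53, 0.359, 0.011, -0.0, -1.224, -0.288], 'qd': [-0.0, -0.0, 0.002, -0.0, 0.0, 0.001], 'joint_efforts': [0.0, -58.271, 29.306, 6.997, 0.007, -0.0], 'eef_pos': [0.218, 0.638, 0.226], 'ee_rot': [3.14, -0.0, -0.329], 'force': [0.433, 0.354, -0.021], 'moment': [-0.002, 0.021, -0.009], 'gripper_force': 0.0, 'width': 0.088}
top {'fx': 489.703, 'fy': 489.703, 'cx': 256.947, 'cy': 187.474, 'cam_to_world': [[0.007, -0.99, 0.141, 0.391], [-1.0, -0.008, -0.004, 0.062], [0.005, -0.141, -0.99, 1.045], [0.0, 0.0, 0.0, 1.0]]}
side {'fx': 439.12, 'fy': 439.12, 'cx': 253.969, 'cy': 194.758, 'cam_to_world': [[-0.999, -0.019, 0.044, 0.496], [-0.048, 0.45, -0.892, 0.823], [-0.003, -0.893, -0.45, 0.445], [0.0, 0.0, 0.0, 1.0]]}
wrist {'fx': 319.408, 'fy': 319.408, 'cx': 258.7, 'cy': 187.082, 'tool_from_camera': [[0.001, -0.956, -0.293, 0.08], [1.0, 0.001, 0.001, -0.001], [-0.001, -0.293, 0.956, -0.159], [0.0, 0.0, 0.0, 1.0]]}
```

View pics/top0.png

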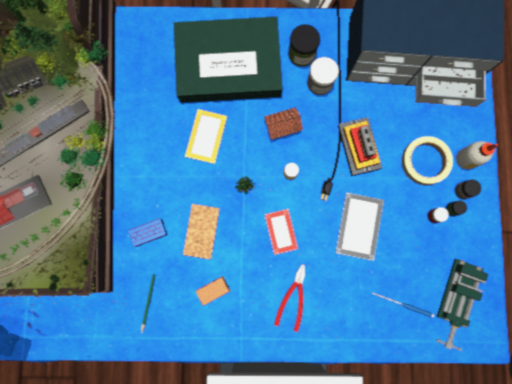

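View pics/side0.png

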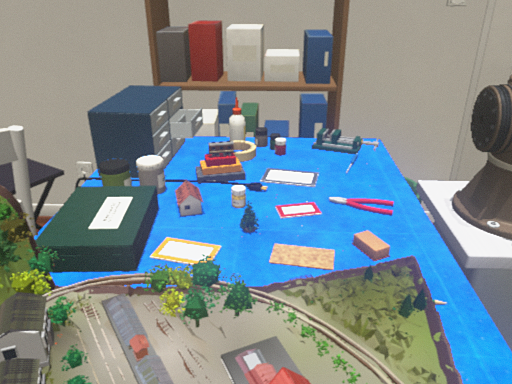

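The top view shows the pile at about (361,147), red bed (281,231), ochre bed (206,136), grey bed (360,226), cork (201,231), tree (245,185) and pot (291,170). There are three slab look-alikes: the blue slab (148,232), an orange brick (212,291) and the red slab under the van at (362,147). The last is the one meant, because it lies in the pile under the van on the ochre slab. I'll confirm that in a crop.

```bash
cat >h.py <<'E'
from station import arm
import numpy as np,cv2
from scipy.spatial.transform import Rotation as R
def grab(n):
    s=arm.get_state();c=arm.get_calibration(n);im=arm.grab_frame(n)
    if n=="wrist":
        T=np.eye(4);T[:3,:3]=R.from_euler("xyz",s["ee_rot"]).as_matrix();T[:3,3]=s["eef_pos"];M=T@np.array(c["tool_from_camera"])
    else: M=np.array(c["cam_to_world"])
    return im,c,M
def onplane(px,z,c,M):
    px=np.atleast_2d(px).astype(float)
    d=np.c_[(px[:,0]-c["cx"])/c["fx"],(px[:,1]-c["cy"])/c["fy"],np.ones(len(px))]@M[:3,:3].T
    o=M[:3,3];return (o+d*((z-o[2])/d[:,2])[:,None])[:,:2]
def rect(mask,z,c,M,near=None):
    """min-area rectangle, in metres, of the outer contour nearest the world point 'near' (largest if None)"""
    cs,_=cv2.findContours(mask.astype(np.uint8),cv2.RETR_EXTERNAL,cv2.CHAIN_APPROX_NONE)
    cs=[k for k in cs if cv2.contourArea(k)>150]
    f=(lambda k:-cv2.contourArea(k)) if near is None else (lambda k:np.hypot(*(onplane(k[:,0],z,c,M).mean(0)-near)))
    k=min(cs,key=f);p=onplane(cv2.convexHull(k)[:,0],z,c,M)
    (x,y),(w,h),a=cv2.minAreaRect((p*1000).astype(np.float32))
    if w<h:w,h,a=h,w,a+90
    return np.round([x,y,w,h,(a+90)%180-90],1), k[:,0].mean(0).round()
def hsv(im): return cv2.cvtColor(cv2.GaussianBlur(im,(0,0),.7),cv2.COLOR_RGB2HSV)
E
python3 - <<'E'
from h import *
im,c,M=grab("top")
h=hsv(im);blue=(h[...,0]>95)&(h[...,0]<115)&(h[...,1]>140)
m=~blue
for n,p in dict(small=(281,231),mid=(206,136),big=(360,226),cork=(201,231)).items():
    print(n,rect(m,.003,c,M,onplane(p,.003,c,M)[0]))
print("pile",rect(m,.018,c,M,onplane((361,147),.018,c,M)[0]))
for n,p,z in(("tree",(245,185),.03),("pot",(291,170),.042)):print(n,onplane(p,z,c,M))
cr=im[105:190,320:400];s,_,_=grab("side");sc=s[130:195,185:255]
o=np.hstack([cv2.resize(cr,(400,425),interpolation=3),cv2.resize(sc,(400,425),interpolation=3)])
cv2.imwrite("pics/c1.png",o[...,::-1])
E
```

```text
small (array([445.4,   7.4,  91.3,  56. ,  13.9]), array([281., 231.]))
mid (array([651.9, 171.1, 113.5,  71.2, -13.5]), array([206., 136.]))
big (array([ 457.8, -160.1,  133.8,   83.8,  -11. ]), array([359., 226.]))
cork (array([444.7, 176.7, 113.1,  64.3,  -8.9]), array([201., 231.]))
pile (array([ 628.9, -159.4,  118. ,   72.5,   15.1]), array([359., 146.]))
tree [[0.53998797 0.08374644]]
pot [[ 0.57050752 -0.0118399 ]]
```

View pics/c1.png

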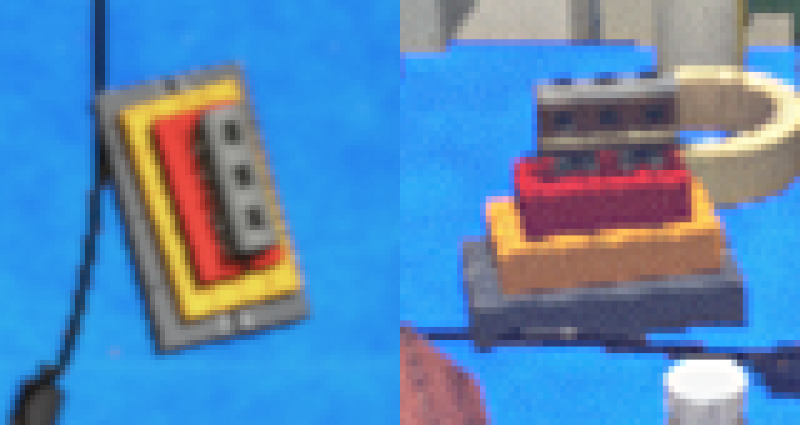

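The crop confirms it: grey, ochre, red and then the van, lengthwise along about 15°. I'm moving over the pile.

```bash
R='x'
python3 -m crank '[{"dx":0.016,"dy":-0.032,"twist":1.4,"grip":1},{"dx":0.032,"dy":-0.064,"twist":2.8,"grip":1},{"dx":0.048,"dy":-0.096,"twist":4.2,"grip":1},{"dx":0.064,"dy":-0.128,"twist":5.6,"grip":1},{"dx":0.08,"dy":-0.16,"twist":6.8,"grip":1}]' 
python3 -m crank '[{"dx":0.016,"dy":-0.032,"twist":1.4,"grip":1},{"dx":0.032,"dy":-0.064,"twist":2.8,"grip":1},{"dx":0.048,"dy":-0.096,"twist":4.2,"grip":1},{"dx":0.064,"dy":-0.128,"twist":5.6,"grip":1},{"dx":0.08,"dy":-0.16,"twist":6.8,"grip":1}]' 
python3 -m crank '[{"dx":0.016,"dy":-0.032,"twist":1.4,"grip":1},{"dx":0.032,"dy":-0.064,"twist":2.8,"grip":1},{"dx":0.048,"dy":-0.096,"twist":4.2,"grip":1},{"dx":0.064,"dy":-0.128,"twist":5.6,"grip":1},{"dx":0.08,"dy":-0.16,"twist":6.8,"grip":1}]' 
python3 -m crank '[{"dx":0.016,"dy":-0.032,"twist":1.4,"grip":1},{"dx":0.032,"dy":-0.064,"twist":2.8,"grip":1},{"dx":0.048,"dy":-0.096,"twist":4.2,"grip":1},{"dx":0.064,"dy":-0.128,"twist":5.6,"grip":1},{"dx":0.08,"dy":-0.16,"twist":6.8,"grip":1}]' 
python3 -m crank '[{"dx":0.018,"dy":-0.032,"twist":1.4,"grip":1},{"dx":0.036,"dy":-0.064,"twist":2.8,"grip":1},{"dx":0.054,"dy":-0.096,"twist":4.2,"grip":1},{"dx":0.072,"dy":-0.128,"twist":5.6,"grip":1},{"dx":0.09,"dy":-0.16,"twist":6.8,"grip":1}]' 
python3 - <<'E'
from h import *
import time
s=arm.get_state();print(np.round(s["q"],3),np.round(s["eef_pos"],4),np.round(s["ee_rot"],3))
im,c,M=grab("wrist");np.save("pics/w1.npy",im)
cv2.imwrite("pics/w1.png",im[...,::-1])
E
```

```text
[ 1.53   0.359  0.012 -0.    -1.224 -0.288] [0.2179 0.6386 0.2261] [ 3.141 -0.    -0.329]invalid input at $[0]: expected keys dx, dy, dz, twist, grip
invalid input at $[0]: expected keys dx, dy, dz, twist, grip
invalid input at $[0]: expected keys dx, dy, dz, twist, grip
invalid input at $[0]: expected keys dx, dy, dz, twist, grip
invalid input at $[0]: expected keys dx, dy, dz, twist, grip
```

View pics/w1.png

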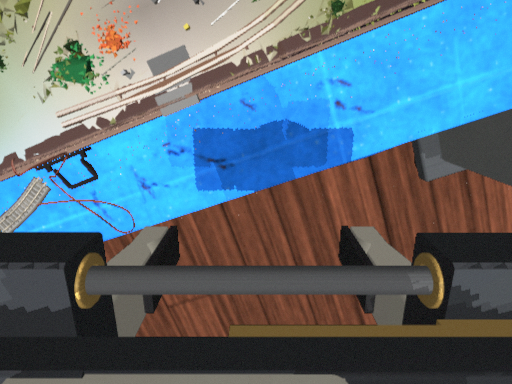

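The wrist view shows the fingers from about row 230 down, with a free view above that, so an object 100 mm below the tips would sit at about row 187. The move was refused because every key must be given, so I'm resending it in full.

```bash
python3 -m crank '[{"dx":0.016,"dy":-0.032,"dz":0,"twist":1.4,"grip":1},{"dx":0.032,"dy":-0.064,"dz":0,"twist":2.8,"grip":1},{"dx":0.048,"dy":-0.096,"dz":0,"twist":4.2,"grip":1},{"dx":0.064,"dy":-0.128,"dz":0,"twist":5.6,"grip":1},{"dx":0.08,"dy":-0.16,"dz":0,"twist":6.8,"grip":1}]' 
python3 -m crank '[{"dx":0.016,"dy":-0.032,"dz":0,"twist":1.4,"grip":1},{"dx":0.032,"dy":-0.064,"dz":0,"twist":2.8,"grip":1},{"dx":0.048,"dy":-0.096,"dz":0,"twist":4.2,"grip":1},{"dx":0.064,"dy":-0.128,"dz":0,"twist":5.6,"grip":1},{"dx":0.08,"dy":-0.16,"dz":0,"twist":6.8,"grip":1}]' 
python3 -m crank '[{"dx":0.016,"dy":-0.032,"dz":0,"twist":1.4,"grip":1},{"dx":0.032,"dy":-0.064,"dz":0,"twist":2.8,"grip":1},{"dx":0.048,"dy":-0.096,"dz":0,"twist":4.2,"grip":1},{"dx":0.064,"dy":-0.128,"dz":0,"twist":5.6,"grip":1},{"dx":0.08,"dy":-0.16,"dz":0,"twist":6.8,"grip":1}]' 
python3 -m crank '[{"dx":0.016,"dy":-0.032,"dz":0,"twist":1.4,"grip":1},{"dx":0.032,"dy":-0.064,"dz":0,"twist":2.8,"grip":1},{"dx":0.048,"dy":-0.096,"dz":0,"twist":4.2,"grip":1},{"dx":0.064,"dy":-0.128,"dz":0,"twist":5.6,"grip":1},{"dx":0.08,"dy":-0.16,"dz":0,"twist":6.8,"grip":1}]' 
python3 -m crank '[{"dx":0.018,"dy":-0.032,"dz":0,"twist":1.4,"grip":1},{"dx":0.036,"dy":-0.064,"dz":0,"twist":2.8,"grip":1},{"dx":0.054,"dy":-0.096,"dz":0,"twist":4.2,"grip":1},{"dx":0.072,"dy":-0.128,"dz":0,"twist":5.6,"grip":1},{"dx":0.09,"dy":-0.16,"dz":0,"twist":6.8,"grip":1}]' 
python3 - <<'E'
from h import *
s=arm.get_state();print(np.round(s["q"],3),np.round(s["eef_pos"],4),np.round(s["ee_rot"],3),s["t"])
im,c,M=grab("wrist")
s=arm.get_state();print(np.round(s["eef_pos"],4))
cv2.imwrite("pics/w2.png",im[...,::-1])
E
```

```text
t: 0.72
eef_pos: [0.2984, 0.4772, 0.2265]
ee_rot: [-3.142, 0.0, -0.208]
force: [1.0, 0.4, 0.3]
width: 0.0873
gripper_force: 0.0
t: 1.13
eef_pos: [0.3784, 0.3172, 0.2268]
ee_rot: [-3.141, -0.0, -0.09]
force: [-0.3, -0.4, -0.6]
width: 0.0876
gripper_force: 0.0
t: 1.55
eef_pos: [0.4584, 0.1572, 0.227]
ee_rot: [-3.141, -0.001, 0.029]
force: [1.3, -0.6, -0.2]
width: 0.0875
gripper_force: 0.0
t: 1.97
eef_pos: [0.5385, -0.003, 0.2268]
ee_rot: [-3.141, -0.001, 0.147]
force: [1.3, 0.5, -0.2]
width: 0.0877
gripper_force: 0.0
t: 2.38
eef_pos: [0.6286, -0.163, 0.2266]
ee_rot: [3.142, -0.0, 0.266]
force: [1.0, 1.0, 0.2]
width: 0.0873
gripper_force: 0.0
[ 0.046  0.317 -0.049 -0.    -1.205  1.791] [ 0.6286 -0.163   0.2266] [ 3.142 -0.     0.266] 2.3833
[ 0.6308 -0.1678  0.2256]
```

View pics/w2.png

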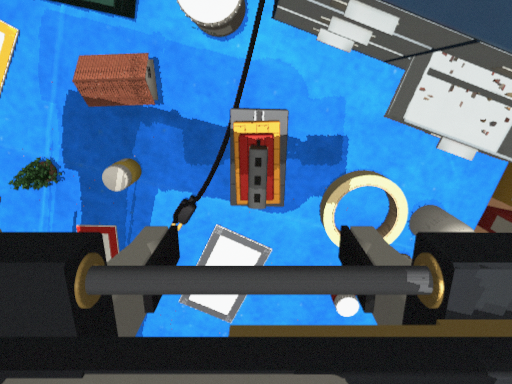

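The wrist view shows the pile at (258,160): roof at (258,180), red around it, then the ochre rim and the grey rim. I'll move back 80 mm so the camera looks straight down on it, and go lower.

```bash
python3 -m crank '[{"dx":-0.025,"dy":-0.007,"dz":-0.02,"twist":0,"grip":1},{"dx":-0.05,"dy":-0.014,"dz":-0.04,"twist":0,"grip":1},{"dx":-0.08,"dy":-0.02,"dz":-0.06,"twist":0,"grip":1},{"dx":-0.08,"dy":-0.02,"dz":-0.06,"twist":0,"grip":1},{"dx":-0.08,"dy":-0.02,"dz":-0.06,"twist":0,"grip":1}]' 
python3 - <<'E'
from h import *
for i in range(2):
    im,c,M=grab("wrist")
s=arm.get_state();print(np.round(s["eef_pos"],4),np.round(s["ee_rot"],3),s["t"])
np.savez("pics/w3.npz",im=im,M=M);h=hsv(im);H,S,V=[h[...,i] for i in range(3)]
blue=(H>93)&(H<118)&(S>120)
ob=~blue;ob[230:]=0
cv2.imwrite("pics/w3.png",cv2.resize(im[0:200,150:370],None,fx=3,fy=3,interpolation=2)[...,::-1][:600])
red=((H<8)|(H>170))&(S>150)
och=(H>=12)&(H<32)&(S>130)
p=np.array([629,-160])/1000
print("och+red",rect((red|och)&ob,.036,c,M,p)); print("red",rect(red&ob,.054,c,M,p))
print("pile",rect(ob,.018,c,M,p))
print([h[r,c2].tolist() for r,c2 in((60,258),(80,258),(100,258))])
E
```

```text
t: 2.85
eef_pos: [0.5457, -0.1816, 0.1656]
ee_rot: [-3.141, 0.003, 0.264]
force: [1.3, -0.5, 0.8]
width: 0.0877
gripper_force: 0.0
[ 0.549  -0.1813  0.1675] [ 3.141e+00 -2.000e-03  2.650e-01] 2.95
och+red (array([ 628.1, -160.8,   93.6,   50.7,   16.1]), array([260.,  83.]))
red (array([ 627.7, -159.9,   70.9,   35.4,   16.3]), array([260.,  80.]))
pile (array([ 598.4, -152.6,  196. ,  110.3,  -14.7]), array([230.,  96.]))
[[10, 10, 78], [30, 5, 148], [30, 7, 148]]
```

View pics/w3.png

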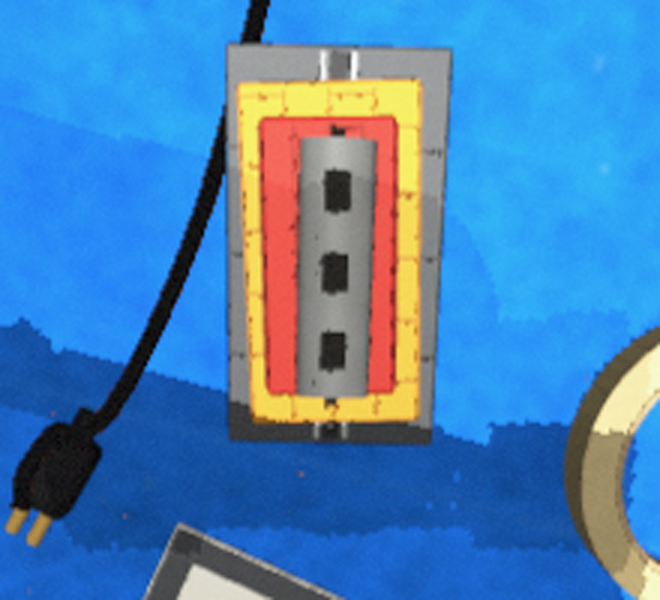

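The crop shows the van roof at crop (337,265), i.e. full image about (262,88). Its long axis is nearly along the pile, and all the rims are visible. Next I measure the van and the grey slab.

```bash
cat >>h.py <<'E'
def masks(im):
    h=hsv(im);H,S,V=[h[...,i] for i in range(3)]
    blue=(H>93)&(H<118)&(S>120);ob=~blue;ob[228:]=0
    red=((H<8)|(H>170))&(S>130)&ob; och=(H>=12)&(H<32)&(S>130)&ob; gray=(S<60)&ob
    return ob,red,och,gray
def opn(m,n): return cv2.morphologyEx(m.astype(np.uint8),cv2.MORPH_OPEN,np.ones((n,n)))
def hull(m):
    k=max(cv2.findContours(m.astype(np.uint8),0,1)[0],key=cv2.contourArea);o=np.zeros(m.shape,np.uint8);cv2.fillConvexPoly(o,cv2.convexHull(k),1);return o
E
python3 - <<'E'
from h import *
d=np.load("pics/w3.npz");im,M=d["im"],d["M"];c=arm.get_calibration("wrist")
ob,red,och,gray=masks(im);p=np.array([.629,-.16])
van=opn(hull(red|och)&~red&~och,7)
print("van",rect(van,.087,c,M,p)); print("grey",rect(opn(ob,13),.018,c,M,p))
print(M[:3,3])
E
```

```text
van (array([ 625.3, -161.9,   59.8,   18. ,   13.8]), array([261.,  88.]))
grey (array([ 629.8, -160.5,  114.8,   66.4,   13.9]), array([261.,  79.]))
[ 0.62534196 -0.15984413  0.32589854]
```

```bash
python3 -m crank '[{"dx":0.03,"dy":0.007,"dz":0,"twist":-1.3,"grip":1},{"dx":0.06,"dy":0.014,"dz":0,"twist":-1.3,"grip":1},{"dx":0.077,"dy":0.019,"dz":-0.02,"twist":-1.3,"grip":1},{"dx":0.077,"dy":0.019,"dz":-0.04,"twist":-1.3,"grip":1},{"dx":0.077,"dy":0.019,"dz":-0.06,"twist":-1.3,"grip":1}]' 10
python3 -m crank '[{"dx":0,"dy":0,"dz":-0.02,"twist":0,"grip":1},{"dx":0,"dy":0,"dz":-0.035,"twist":0,"grip":1},{"dx":0,"dy":0,"dz":-0.047,"twist":0,"grip":1},{"dx":0,"dy":0,"dz":-0.047,"twist":0,"grip":1},{"dx":0,"dy":0,"dz":-0.047,"twist":0,"grip":-1}]'
python3 -m crank '[{"dx":0,"dy":0,"dz":0,"twist":0,"grip":-1},{"dx":0,"dy":0,"dz":0,"twist":0,"grip":-1},{"dx":0,"dy":0,"dz":0,"twist":0,"grip":-1},{"dx":0,"dy":0,"dz":0,"twist":0,"grip":-1},{"dx":0,"dy":0,"dz":0,"twist":0,"grip":-1}]'
python3 -m crank '[{"dx":0,"dy":0,"dz":0,"twist":0,"grip":-1},{"dx":0,"dy":0,"dz":0,"twist":0,"grip":-1},{"dx":0,"dy":0,"dz":0,"twist":0,"grip":-1},{"dx":0,"dy":0,"dz":0,"twist":0,"grip":-1},{"dx":0,"dy":0,"dz":0,"twist":0,"grip":-1}]'
```

```text
t: 3.37
eef_pos: [0.6279, -0.1613, 0.1063]
ee_rot: [3.141, -0.002, 0.243]
force: [-0.8, 0.4, -1.0]
width: 0.0873
gripper_force: 0.0
t: 3.78
eef_pos: [0.6257, -0.162, 0.0596]
ee_rot: [3.141, 0.0, 0.242]
force: [0.4, 0.2, 0.6]
width: 0.0846
gripper_force: 0.0
t: 4.2
eef_pos: [0.6253, -0.1622, 0.0602]
ee_rot: [3.141, -0.001, 0.242]
force: [-0.4, 0.3, -0.9]
width: 0.0535
gripper_force: 0.0
t: 4.62
eef_pos: [0.625, -0.1622, 0.0595]
ee_rot: [3.142, 0.0, 0.242]
force: [-0.2, -0.2, -0.3]
width: 0.02
gripper_force: 0.0
```

```bash
python3 -m crank '[{"dx":0,"dy":0,"dz":0,"twist":0,"grip":-1},{"dx":0,"dy":0,"dz":0,"twist":0,"grip":-1},{"dx":0,"dy":0,"dz":0.005,"twist":0,"grip":-1},{"dx":0,"dy":0,"dz":0.015,"twist":0,"grip":-1},{"dx":0,"dy":0,"dz":0.03,"twist":0,"grip":-1}]'
python3 -m crank '[{"dx":0,"dy":0,"dz":0.02,"twist":0,"grip":-1},{"dx":0,"dy":0,"dz":0.04,"twist":0,"grip":-1},{"dx":0,"dy":0,"dz":0.06,"twist":0,"grip":-1},{"dx":-0.01,"dy":0.02,"dz":0.06,"twist":-1,"grip":-1},{"dx":-0.024,"dy":0.045,"dz":0.06,"twist":-3,"grip":-1}]'
python3 -m crank '[{"dx":-0.015,"dy":0.028,"dz":0,"twist":-2,"grip":-1},{"dx":-0.03,"dy":0.056,"dz":0,"twist":-4,"grip":-1},{"dx":-0.045,"dy":0.084,"dz":0,"twist":-6,"grip":-1},{"dx":-0.06,"dy":0.112,"dz":0,"twist":-8,"grip":-1},{"dx":-0.075,"dy":0.14,"dz":0,"twist":-10,"grip":-1}]'
python3 -m crank '[{"dx":-0.015,"dy":0.03,"dz":0,"twist":-2,"grip":-1},{"dx":-0.03,"dy":0.06,"dz":0,"twist":-4,"grip":-1},{"dx":-0.045,"dy":0.09,"dz":0,"twist":-6,"grip":-1},{"dx":-0.06,"dy":0.12,"dz":0,"twist":-8,"grip":-1},{"dx":-0.081,"dy":0.154,"dz":0,"twist":-10,"grip":-1}]'
python3 -m crank '[{"dx":0,"dy":0,"dz":-0.01,"twist":0,"grip":-1},{"dx":0,"dy":0,"dz":-0.04,"twist":0,"grip":-1},{"dx":0,"dy":0,"dz":-0.07,"twist":0,"grip":-1},{"dx":0,"dy":0,"dz":-0.1,"twist":0,"grip":-1},{"dx":0,"dy":0,"dz":-0.12,"twist":0,"grip":-1}]'
python3 - <<'E'
from h import *
s=arm.get_state();print(np.round(s["eef_pos"],4),np.round(s["ee_rot"],3),s["width"],s["t"])
im,c,M=grab("side");cv2.imwrite("pics/s4.png",cv2.resize(im[150:330,170:430],None,fx=3,fy=3)[...,::-1])
E
```

```text
t: 5.03
eef_pos: [0.6242, -0.1621, 0.0893]
ee_rot: [-3.141, 0.002, 0.242]
force: [0.3, -0.0, -0.6]
width: 0.0178
gripper_force: 10.0
t: 5.45
eef_pos: [0.6024, -0.1179, 0.152]
ee_rot: [3.141, -0.004, 0.187]
force: [-0.2, 0.7, -1.1]
width: 0.0179
gripper_force: 10.0
t: 5.87
eef_pos: [0.5254, 0.024, 0.1507]
ee_rot: [-3.141, -0.001, 0.013]
force: [0.8, 0.4, -0.4]
width: 0.0178
gripper_force: 10.0
t: 6.28
eef_pos: [0.4448, 0.1782, 0.1508]
ee_rot: [-3.14, -0.001, -0.162]
force: [1.0, 1.1, -0.1]
width: 0.0181
gripper_force: 10.0
t: 6.7
eef_pos: [0.4444, 0.1767, 0.0284]
ee_rot: [3.141, 0.0, -0.159]
force: [-0.8, -0.5, -0.1]
width: 0.0178
gripper_force: 10.0
[0.4444 0.1767 0.0284] [ 3.141  0.    -0.159] 0.017849490434957226 6.7
```

View pics/s4.png

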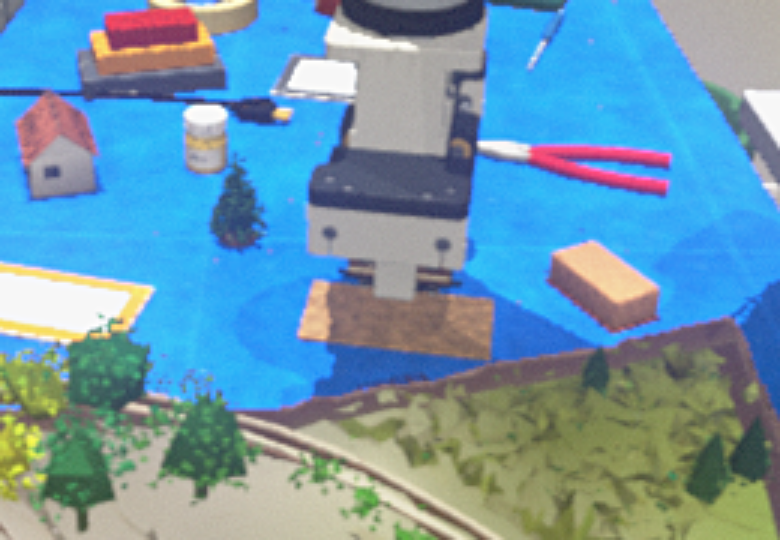

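The van hangs upright just above the mat. I'm lowering it, releasing it, and then looking at the red bed from above.

```bash
python3 -m crank '[{"dx":0,"dy":0,"dz":-0.007,"twist":0,"grip":-1},{"dx":0,"dy":0,"dz":-0.014,"twist":0,"grip":-1},{"dx":0,"dy":0,"dz":-0.018,"twist":0,"grip":-1},{"dx":0,"dy":0,"dz":-0.0205,"twist":0,"grip":-1},{"dx":0,"dy":0,"dz":-0.0205,"twist":0,"grip":-1}]'
python3 -m crank '[{"dx":0,"dy":0,"dz":0,"twist":0,"grip":-0.4},{"dx":0,"dy":0,"dz":0,"twist":0,"grip":-0.2},{"dx":0,"dy":0,"dz":0,"twist":0,"grip":0},{"dx":0,"dy":0,"dz":0.01,"twist":0,"grip":0.2},{"dx":0,"dy":0,"dz":0.03,"twist":0,"grip":1}]'
python3 -m crank '[{"dx":0,"dy":0,"dz":0.035,"twist":0,"grip":1},{"dx":0,"dy":0,"dz":0.07,"twist":0,"grip":1},{"dx":0,"dy":0,"dz":0.1,"twist":0,"grip":1},{"dx":0,"dy":0,"dz":0.13,"twist":0,"grip":1},{"dx":0,"dy":-0.03,"dz":0.14,"twist":3,"grip":1}]'
python3 -m crank '[{"dx":0,"dy":-0.03,"dz":0,"twist":5,"grip":1},{"dx":0,"dy":-0.065,"dz":0,"twist":10,"grip":1},{"dx":0,"dy":-0.1,"dz":0,"twist":16,"grip":1},{"dx":0,"dy":-0.14,"dz":0,"twist":20,"grip":1},{"dx":0,"dy":-0.14,"dz":0,"twist":20,"grip":1}]'
python3 - <<'E'
from h import *
for i in range(2):im,c,M=grab("wrist")
s=arm.get_state();print(np.round(s["eef_pos"],4),np.round(s["ee_rot"],3),s["t"])
ob,red,och,gray=masks(im);p=np.array([.445,.007])
print("plate",rect(opn(ob,5),.003,c,M,p)); print("border",rect(red,.003,c,M,p))
s,_,_=grab("side")
cv2.imwrite("pics/w5.png",np.hstack([cv2.resize(im,(400,300)),cv2.resize(s[200:300,230:363],(400,300))])[...,::-1])
E
```

```text
t: 7.17
eef_pos: [0.4453, 0.177, 0.0094]
ee_rot: [-3.141, -0.0, -0.16]
force: [0.4, -0.7, 0.3]
width: 0.0179
gripper_force: 10.0
t: 7.58
eef_pos: [0.4438, 0.1758, 0.0379]
ee_rot: [3.139, 0.002, -0.16]
force: [1.0, -0.1, -0.6]
width: 0.0458
gripper_force: 0.0
t: 8.0
eef_pos: [0.4479, 0.1504, 0.1842]
ee_rot: [-3.136, -0.007, -0.105]
force: [2.0, 0.6, 0.3]
width: 0.0794
gripper_force: 0.0
t: 8.42
eef_pos: [0.4437, 0.0021, 0.1793]
ee_rot: [3.141, 0.001, 0.244]
force: [0.1, -0.6, -0.8]
width: 0.0878
gripper_force: 0.0
[0.4448 0.0053 0.1794] [-3.141e+00 -1.000e-03  2.380e-01] 8.5167
plate (array([445.4,   8.1,  88.1,  52.4,  13.7]), array([256., 164.]))
border (array([445. ,   8. ,  85. ,  48.8,  14.1]), array([255., 164.]))
```

View pics/w5.png

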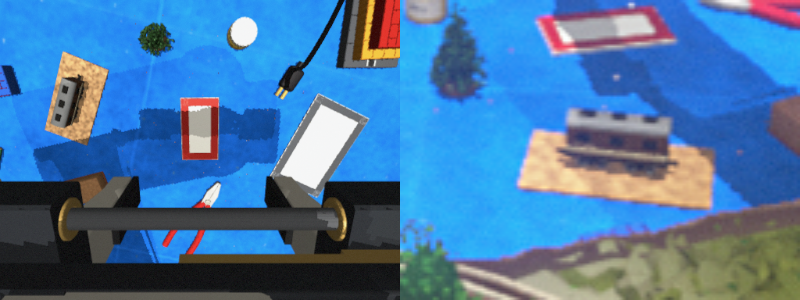

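The van stands upright on the mat. The red bed is at (445.4, 8.1) mm, 13.7°. Next I look at the red slab from the same relative pose.

```bash
python3 -m crank '[{"dx":0.03,"dy":-0.028,"dz":0.02,"twist":1,"grip":1},{"dx":0.06,"dy":-0.056,"dz":0.04,"twist":2,"grip":1},{"dx":0.09,"dy":-0.084,"dz":0.0515,"twist":2.5,"grip":1},{"dx":0.115,"dy":-0.105,"dz":0.0515,"twist":2.5,"grip":1},{"dx":0.14,"dy":-0.127,"dz":0.0515,"twist":2.5,"grip":1}]'
python3 -m crank '[{"dx":0.025,"dy":-0.02,"dz":0,"twist":0,"grip":1},{"dx":0.043,"dy":-0.04,"dz":0,"twist":0,"grip":1},{"dx":0.043,"dy":-0.04,"dz":0,"twist":0,"grip":1},{"dx":0.043,"dy":-0.04,"dz":0,"twist":0,"grip":1},{"dx":0.043,"dy":-0.04,"dz":0,"twist":0,"grip":1}]'
python3 - <<'E'
from h import *
for i in range(3):
    im,c,M=grab("wrist");s=arm.get_state();print(np.round(s["eef_pos"],4),np.round(s["ee_rot"],3),s["t"])
    ob,red,och,gray=masks(im);p=np.array([.628,-.16])
    print("red",rect(red,.054,c,M,p)); print("och",rect(opn(red|och,5),.036,c,M,p))
E
```

```text
t: 8.98
eef_pos: [0.588, -0.1204, 0.2319]
ee_rot: [3.141, -0.003, 0.287]
force: [1.0, 1.2, -0.1]
width: 0.0877
gripper_force: 0.0
t: 9.4
eef_pos: [0.628, -0.1589, 0.23]
ee_rot: [-3.141, 0.001, 0.286]
force: [-1.2, 0.2, 1.0]
width: 0.0879
gripper_force: 0.0
[ 0.6278 -0.1588  0.2304] [-3.141  0.     0.287] 9.45
red (array([ 628.4, -160.4,   71.8,   35.3,   15.7]), array([260., 166.]))
och (array([ 629.1, -160.6,   93.4,   50.9,   16.5]), array([258., 160.]))
[ 0.6278 -0.1588  0.2308] [-3.142 -0.     0.287] 9.5
red (array([ 628.6, -160.2,   71.1,   35.5,   15.7]), array([260., 166.]))
och (array([ 629. , -160.6,   93.6,   50.9,   16.5]), array([259., 160.]))
[ 0.6278 -0.1589  0.231 ] [ 3.142e+00 -1.000e-03  2.870e-01] 9.55
red (array([ 628.5, -160.1,   71.2,   35.3,   15.8]), array([260., 166.]))
och (array([ 629. , -160.7,   93.6,   50.9,   16.5]), array([259., 160.]))
```

```bash
python3 -m crank '[{"dx":0.0007,"dy":-0.0013,"dz":-0.03,"twist":-0.6,"grip":1},{"dx":0.0007,"dy":-0.0013,"dz":-0.065,"twist":-0.6,"grip":1},{"dx":0.0007,"dy":-0.0013,"dz":-0.1,"twist":-0.6,"grip":1},{"dx":0.0007,"dy":-0.0013,"dz":-0.13,"twist":-0.6,"grip":0.6},{"dx":0.0007,"dy":-0.0013,"dz":-0.15,"twist":-0.6,"grip":0.6}]' 20
python3 -m crank '[{"dx":0,"dy":0,"dz":-0.02,"twist":0,"grip":0.6},{"dx":0,"dy":0,"dz":-0.035,"twist":0,"grip":0.6},{"dx":0,"dy":0,"dz":-0.0425,"twist":0,"grip":0.6},{"dx":0,"dy":0,"dz":-0.0425,"twist":0,"grip":0.6},{"dx":0,"dy":0,"dz":-0.0425,"twist":0,"grip":-1}]'
python3 -m crank '[{"dx":0,"dy":0,"dz":0,"twist":0,"grip":-1},{"dx":0,"dy":0,"dz":0,"twist":0,"grip":-1},{"dx":0,"dy":0,"dz":0,"twist":0,"grip":-1},{"dx":0,"dy":0,"dz":0,"twist":0,"grip":-1},{"dx":0,"dy":0,"dz":0,"twist":0,"grip":-1}]'
python3 -m crank '[{"dx":0,"dy":0,"dz":0,"twist":0,"grip":-1},{"dx":0,"dy":0,"dz":0,"twist":0,"grip":-1},{"dx":0,"dy":0,"dz":0.005,"twist":0,"grip":-1},{"dx":0,"dy":0,"dz":0.02,"twist":0,"grip":-1},{"dx":0,"dy":0,"dz":0.05,"twist":0,"grip":-1}]'
python3 -m crank '[{"dx":0,"dy":0,"dz":0,"twist":0,"grip":-1},{"dx":0,"dy":0,"dz":0,"twist":0,"grip":-1},{"dx":0,"dy":0,"dz":0,"twist":0,"grip":-1},{"dx":0,"dy":0,"dz":0,"twist":0,"grip":-1},{"dx":0,"dy":0,"dz":0,"twist":0,"grip":-1}]'
python3 - <<'E'
from h import *
im,c,M=grab("wrist");s=arm.get_state();print(np.round(s["eef_pos"],4),np.round(s["ee_rot"],3),s["t"],s["width"])
im2,_,_=grab("side")
cv2.imwrite("pics/w6.png",np.hstack([cv2.resize(im,(400,300)),cv2.resize(im2[110:210,170:303],(400,300))])[...,::-1])
E
```

```text
t: 9.97
eef_pos: [0.627, -0.1604, 0.0781]
ee_rot: [-3.14, 0.002, 0.276]
force: [-0.5, 0.8, -0.0]
width: 0.0793
gripper_force: 0.0
t: 10.38
eef_pos: [0.629, -0.1611, 0.0388]
ee_rot: [3.141, -0.0, 0.276]
force: [-0.4, -0.5, 0.3]
width: 0.0674
gripper_force: 0.0
t: 10.8
eef_pos: [0.6289, -0.1615, 0.0386]
ee_rot: [3.141, -0.001, 0.275]
force: [-0.4, -0.4, 2.9]
width: 0.0358
gripper_force: 17.9
t: 11.22
eef_pos: [0.6259, -0.1613, 0.0849]
ee_rot: [-3.139, 0.007, 0.274]
force: [0.6, 0.1, -0.9]
width: 0.0358
gripper_force: 20.0
t: 11.63
eef_pos: [0.628, -0.1615, 0.087]
ee_rot: [-3.141, 0.002, 0.275]
force: [-0.4, -1.0, 0.2]
width: 0.0357
gripper_force: 20.0
[ 0.6281 -0.1615  0.0871] [-3.141e+00  2.000e-03  2.750e-01] 11.6833 0.03563211102967416
```

View pics/w6.png

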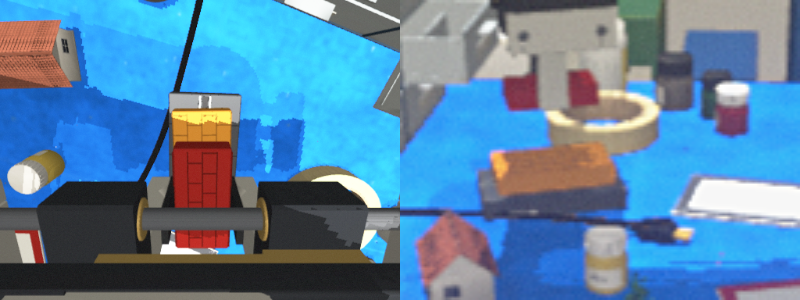

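The red slab is held squarely and the ochre one stayed put. I'm carrying it to the red bed.

```bash
python3 -m crank '[{"dx":-0.015,"dy":0.014,"dz":0.01,"twist":0,"grip":-1},{"dx":-0.035,"dy":0.032,"dz":0.01,"twist":0,"grip":-1},{"dx":-0.055,"dy":0.051,"dz":0.01,"twist":-1,"grip":-1},{"dx":-0.077,"dy":0.072,"dz":0.01,"twist":-2.1,"grip":-1},{"dx":-0.1,"dy":0.093,"dz":0.01,"twist":-2.1,"grip":-1}]'
python3 -m crank '[{"dx":-0.023,"dy":0.021,"dz":0,"twist":0,"grip":-1},{"dx":-0.046,"dy":0.042,"dz":0,"twist":0,"grip":-1},{"dx":-0.066,"dy":0.061,"dz":0,"twist":0,"grip":-1},{"dx":-0.0826,"dy":0.0764,"dz":0,"twist":0,"grip":-1},{"dx":-0.0826,"dy":0.0764,"dz":0,"twist":0,"grip":-1}]'
python3 -m crank '[{"dx":0,"dy":0,"dz":-0.015,"twist":0,"grip":-1},{"dx":0,"dy":0,"dz":-0.035,"twist":0,"grip":-1},{"dx":0,"dy":0,"dz":-0.055,"twist":0,"grip":-1},{"dx":0,"dy":0,"dz":-0.07,"twist":0,"grip":-1},{"dx":0,"dy":0,"dz":-0.07,"twist":0,"grip":-1}]'
python3 - <<'E'
from h import *
im,c,M=grab("wrist");im,c,M=grab("wrist");s=arm.get_state();print(np.round(s["eef_pos"],4),np.rad2deg(s["ee_rot"]).round(2),s["t"],s["width"])
E
```

```text
t: 12.15
eef_pos: [0.5276, -0.068, 0.0976]
ee_rot: [3.142, 0.001, 0.237]
force: [0.7, 1.7, -0.0]
width: 0.0359
gripper_force: 20.0
t: 12.57
eef_pos: [0.4432, 0.0092, 0.098]
ee_rot: [-3.141, 0.001, 0.24]
force: [-1.1, -0.3, -1.6]
width: 0.0356
gripper_force: 20.0
t: 12.98
eef_pos: [0.4444, 0.0071, 0.0255]
ee_rot: [3.141, 0.005, 0.238]
force: [-0.5, 0.5, -1.5]
width: 0.0362
gripper_force: 20.0
[0.446  0.0076 0.0279] [1.7997e+02 9.0000e-02 1.3670e+01] 13.0833 0.03576366035638514
```

```bash
python3 -m crank '[{"dx":-0.0005,"dy":0.0004,"dz":-0.01,"twist":0,"grip":-1},{"dx":-0.0005,"dy":0.0004,"dz":-0.016,"twist":0,"grip":-1},{"dx":-0.0005,"dy":0.0004,"dz":-0.02,"twist":0,"grip":-1},{"dx":-0.0005,"dy":0.0004,"dz":-0.023,"twist":0,"grip":-1},{"dx":-0.0005,"dy":0.0004,"dz":-0.023,"twist":0,"grip":-1}]'
python3 -m crank '[{"dx":0,"dy":0,"dz":0,"twist":0,"grip":0},{"dx":0,"dy":0,"dz":0,"twist":0,"grip":0.3},{"dx":0,"dy":0,"dz":0,"twist":0,"grip":0.4},{"dx":0,"dy":0,"dz":0.01,"twist":0,"grip":0.4},{"dx":0,"dy":0,"dz":0.03,"twist":0,"grip":0.5}]'
python3 -m crank '[{"dx":0,"dy":0,"dz":0.03,"twist":0,"grip":1},{"dx":0,"dy":0,"dz":0.06,"twist":0,"grip":1},{"dx":0,"dy":0,"dz":0.09,"twist":0,"grip":1},{"dx":0,"dy":0,"dz":0.12,"twist":0,"grip":1},{"dx":0,"dy":0,"dz":0.145,"twist":0,"grip":1}]'
python3 -m crank '[{"dx":0,"dy":0,"dz":0,"twist":0,"grip":1},{"dx":0,"dy":0,"dz":0,"twist":0,"grip":1},{"dx":0,"dy":0,"dz":0,"twist":0,"grip":1},{"dx":0,"dy":0,"dz":0,"twist":0,"grip":1},{"dx":0,"dy":0,"dz":0,"twist":0,"grip":1}]'
python3 - <<'E'
from h import *
im,c,M=grab("wrist");s=arm.get_state();print(np.round(s["eef_pos"],4),np.rad2deg(s["ee_rot"]).round(2),s["t"],s["width"])
np.savez("pics/w7.npz",im=im,M=M)
ob,red,och,gray=masks(im);p=np.array([.4454,.008])
h=hsv(im)
print("plate",rect(opn(ob,5),.003,c,M,p))
cv2.imwrite("pics/w7.png",cv2.resize(im[60:230,180:340],None,fx=3,fy=3,interpolation=2)[...,::-1])
E
```

```text
t: 13.5
eef_pos: [0.4459, 0.0084, 0.0053]
ee_rot: [3.142, -0.0, 0.239]
force: [0.4, -0.0, -1.5]
width: 0.0351
gripper_force: 20.0
t: 13.92
eef_pos: [0.4441, 0.0077, 0.0338]
ee_rot: [3.141, 0.004, 0.238]
force: [-0.2, 0.1, 0.1]
width: 0.0626
gripper_force: 0.0
t: 14.33
eef_pos: [0.4458, 0.0083, 0.1826]
ee_rot: [-3.141, -0.002, 0.239]
force: [0.6, 0.3, 0.8]
width: 0.0867
gripper_force: 0.0
t: 14.75
eef_pos: [0.4449, 0.0081, 0.179]
ee_rot: [3.141, 0.002, 0.238]
force: [-0.5, 0.0, -0.0]
width: 0.0879
gripper_force: 0.0
[0.445  0.0081 0.1791] [1.7998e+02 1.2000e-01 1.3660e+01] 14.8 0.0874883171926397
plate (array([445.4,   8. ,  88.2,  52.5,  14.1]), array([259., 165.]))
```

View pics/w7.png

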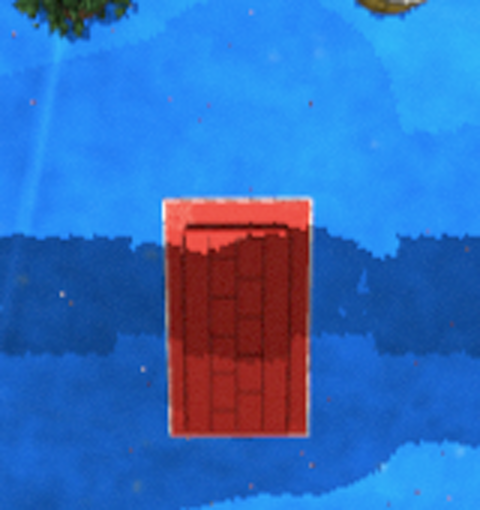

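The red slab sits inside its border, square to the eye: slab edges at crop columns 185–288 against the plate at 167–310, far edge at row 228. Now a numeric check of the lengthwise position.

```bash
python3 - <<'E'
from h import *
d=np.load("pics/w7.npz");M=d["M"];c=arm.get_calibration("wrist")
u=np.array([np.cos(np.radians(13.8)),np.sin(np.radians(13.8))]);v=np.array([-u[1],u[0]]);p0=np.array([.4454,.0081])
f=lambda px,z:(onplane(np.array(px)/3+np.array([180,60]),z,c,M)-p0)*1000@np.c_[u,v]
print("slab far L,R",f([[187,227],[287,227]],.021),"sides mid",f([[186,330],[288,330]],.021))
print("plate far",f([[164,200],[311,200]],.003),"near",f([[170,436],[308,436]],.003))
E
```

```text
slab far L,R [[ 35.75906082  16.48852423]
 [ 35.70775713 -16.47867375]] sides mid [[  0.80101583  17.40762254]
 [  0.74365621 -17.31700799]]
plate far [[ 42.53865443  25.18863935]
 [ 42.46083169 -25.60530531]] near [[-44.3357577   25.00844998]
 [-44.42602636 -26.36771113]]
```

The red slab is centred to under 1 mm. Next I look at the ochre bed.

```bash
python3 -m crank '[{"dx":0.025,"dy":0.02,"dz":0.02,"twist":-4,"grip":1},{"dx":0.05,"dy":0.04,"dz":0.021,"twist":-9,"grip":1},{"dx":0.075,"dy":0.06,"dz":0.021,"twist":-14,"grip":1},{"dx":0.1,"dy":0.08,"dz":0.021,"twist":-18,"grip":1},{"dx":0.125,"dy":0.1,"dz":0.021,"twist":-22,"grip":1}]'
python3 -m crank '[{"dx":0.025,"dy":0.02,"dz":0,"twist":-3,"grip":1},{"dx":0.05,"dy":0.04,"dz":0,"twist":-5.2,"grip":1},{"dx":0.07,"dy":0.055,"dz":0,"twist":-5.2,"grip":1},{"dx":0.082,"dy":0.063,"dz":0,"twist":-5.2,"grip":1},{"dx":0.082,"dy":0.063,"dz":0,"twist":-5.2,"grip":1}]'
python3 -m crank '[{"dx":0,"dy":0,"dz":0,"twist":0,"grip":1},{"dx":0,"dy":0,"dz":0,"twist":0,"grip":1},{"dx":0,"dy":0,"dz":0,"twist":0,"grip":1},{"dx":0,"dy":0,"dz":0,"twist":0,"grip":1},{"dx":0,"dy":0,"dz":0,"twist":0,"grip":1}]'
python3 - <<'E'
from h import *
for i in range(2):
  im,c,M=grab("wrist");s=arm.get_state();print(np.round(s["eef_pos"],4),np.rad2deg(s["ee_rot"]).round(2),s["t"])
  ob,red,och,gray=masks(im);p=np.array([.652,.171])
  print("plate",rect(opn(ob,5),.003,c,M,p),"border",rect(och,.003,c,M,p))
E
python3 -m crank '[{"dx":-0.003,"dy":-0.035,"dz":0.03,"twist":4,"grip":1},{"dx":-0.006,"dy":-0.07,"dz":0.031,"twist":9,"grip":1},{"dx":-0.009,"dy":-0.105,"dz":0.031,"twist":14,"grip":1},{"dx":-0.012,"dy":-0.14,"dz":0.031,"twist":18,"grip":1},{"dx":-0.012,"dy":-0.175,"dz":0.031,"twist":22,"grip":1}]'
python3 -m crank '[{"dx":-0.003,"dy":-0.035,"dz":0,"twist":4,"grip":1},{"dx":-0.006,"dy":-0.07,"dz":0,"twist":8,"grip":1},{"dx":-0.009,"dy":-0.105,"dz":0,"twist":8,"grip":1},{"dx":-0.011,"dy":-0.14,"dz":0,"twist":8,"grip":1},{"dx":-0.011,"dy":-0.156,"dz":0,"twist":8,"grip":1}]'
python3 -m crank '[{"dx":0,"dy":0,"dz":0,"twist":0,"grip":1},{"dx":0,"dy":0,"dz":0,"twist":0,"grip":1},{"dx":0,"dy":0,"dz":0,"twist":0,"grip":1},{"dx":0,"dy":0,"dz":0,"twist":0,"grip":1},{"dx":0,"dy":0,"dz":0,"twist":0,"grip":1}]'
python3 - <<'E'
from h import *
for i in range(2):
  im,c,M=grab("wrist");s=arm.get_state();print(np.round(s["eef_pos"],4),np.rad2deg(s["ee_rot"]).round(2),s["t"])
  ob,red,och,gray=masks(im);p=np.array([.629,-.16])
  print("och",rect(och,.036,c,M,p),"grey",rect(opn(ob,13),.018,c,M,p))
E
```

```text
t: 15.22
eef_pos: [0.5715, 0.1092, 0.2002]
ee_rot: [3.141, 0.001, -0.149]
force: [0.7, -1.2, -0.3]
width: 0.0876
gripper_force: 0.0
t: 15.63
eef_pos: [0.6542, 0.1728, 0.1984]
ee_rot: [3.139, 0.002, -0.235]
force: [-0.7, -0.1, -0.5]
width: 0.0877
gripper_force: 0.0
t: 16.05
eef_pos: [0.6523, 0.171, 0.2016]
ee_rot: [-3.141, -0.0, -0.237]
force: [-0.7, -0.3, 0.5]
width: 0.0875
gripper_force: 0.0
[0.6523 0.171  0.2016] [-1.7997e+02 -3.0000e-02 -1.3550e+01] 16.1
plate (array([652. , 172.2, 109.8,  67.8, -13.5]), array([258., 160.])) border (array([651.6, 172.4, 106.4,  64.3, -13.4]), array([258., 161.]))
[0.6524 0.1711 0.2016] [-1.7997e+02 -3.0000e-02 -1.3550e+01] 16.15
plate (array([652.1, 172.2, 109.9,  67.7, -13.4]), array([258., 160.])) border (array([651.7, 172.3, 106.4,  64.3, -13.5]), array([258., 161.]))
t: 16.57
eef_pos: [0.6399, -0.0051, 0.2329]
ee_rot: [-3.141, -0.001, 0.152]
force: [1.1, 0.3, -0.3]
width: 0.0877
gripper_force: 0.0
t: 16.98
eef_pos: [0.6286, -0.1632, 0.2325]
ee_rot: [3.141, -0.0, 0.285]
force: [1.2, 0.3, 0.4]
width: 0.0876
gripper_force: 0.0
t: 17.4
eef_pos: [0.6297, -0.1586, 0.2322]
ee_rot: [3.142, -0.0, 0.289]
force: [0.5, -0.0, 0.8]
width: 0.0875
gripper_force: 0.0
[ 0.6297 -0.1587  0.2322] [-1.800e+02 -1.000e-02  1.654e+01] 17.45
och (array([ 628.8, -160.8,   95.4,   51. ,   16.6]), array([260., 163.])) grey (array([ 630.5, -161.4,  115.2,   64.9,   14.2]), array([261., 157.]))
[ 0.6298 -0.1588  0.2322] [ 1.800e+02 -1.000e-02  1.654e+01] 17.5
och (array([ 628.8, -160.8,   95.4,   51.1,   16.6]), array([260., 163.])) grey (array([ 630.5, -161.4,  115.2,   64.8,   14.2]), array([261., 157.]))
```

The ochre bed is at (652.0, 172.2), −13.5°, and the ochre slab at (628.6, −160.8), 16.5°. I'm grasping the slab.

```bash
python3 -m crank '[{"dx":-0.001,"dy":-0.002,"dz":-0.035,"twist":0,"grip":1},{"dx":-0.001,"dy":-0.002,"dz":-0.07,"twist":0,"grip":1},{"dx":-0.001,"dy":-0.002,"dz":-0.105,"twist":0,"grip":1},{"dx":-0.001,"dy":-0.002,"dz":-0.14,"twist":0,"grip":1},{"dx":-0.001,"dy":-0.002,"dz":-0.165,"twist":0,"grip":1}]' 30
python3 -m crank '[{"dx":0,"dy":0,"dz":-0.02,"twist":0,"grip":1},{"dx":0,"dy":0,"dz":-0.035,"twist":0,"grip":1},{"dx":0,"dy":0,"dz":-0.047,"twist":0,"grip":1},{"dx":0,"dy":0,"dz":-0.047,"twist":0,"grip":1},{"dx":0,"dy":0,"dz":-0.047,"twist":0,"grip":-1}]'
python3 -m crank '[{"dx":0,"dy":0,"dz":0,"twist":0,"grip":-1},{"dx":0,"dy":0,"dz":0,"twist":0,"grip":-1},{"dx":0,"dy":0,"dz":0,"twist":0,"grip":-1},{"dx":0,"dy":0,"dz":0,"twist":0,"grip":-1},{"dx":0,"dy":0,"dz":0,"twist":0,"grip":-1}]'
python3 -m crank '[{"dx":0,"dy":0,"dz":0,"twist":0,"grip":-1},{"dx":0,"dy":0,"dz":0,"twist":0,"grip":-1},{"dx":0,"dy":0,"dz":0,"twist":0,"grip":-1},{"dx":0,"dy":0,"dz":0.005,"twist":0,"grip":-1},{"dx":0,"dy":0,"dz":0.02,"twist":0,"grip":-1}]'
python3 -m crank '[{"dx":0,"dy":0,"dz":0.02,"twist":0,"grip":-1},{"dx":0,"dy":0,"dz":0.045,"twist":0,"grip":-1},{"dx":0,"dy":0,"dz":0.07,"twist":0,"grip":-1},{"dx":0,"dy":0,"dz":0.09,"twist":0,"grip":-1},{"dx":0,"dy":0,"dz":0.1,"twist":0,"grip":-1}]'
python3 - <<'E'
from h import *
im,c,M=grab("wrist");s=arm.get_state();print(np.round(s["eef_pos"],4),np.rad2deg(s["ee_rot"]).round(2),s["t"],s["width"])
im2,_,_=grab("side")
cv2.imwrite("pics/w8.png",np.hstack([cv2.resize(im,(400,300)),cv2.resize(im2[110:210,170:303],(400,300))])[...,::-1])
E
```

```text
t: 17.92
eef_pos: [0.6273, -0.1609, 0.0641]
ee_rot: [-3.141, 0.002, 0.288]
force: [-0.0, 1.0, -0.2]
width: 0.088
gripper_force: 0.0
t: 18.33
eef_pos: [0.6286, -0.1614, 0.0199]
ee_rot: [-3.142, 0.001, 0.288]
force: [0.2, 0.3, 0.7]
width: 0.0844
gripper_force: 0.0
t: 18.75
eef_pos: [0.6289, -0.1617, 0.0207]
ee_rot: [3.141, -0.001, 0.287]
force: [0.0, 0.1, -0.3]
width: 0.053
gripper_force: 0.0
t: 19.17
eef_pos: [0.6266, -0.1615, 0.0379]
ee_rot: [-3.14, 0.004, 0.287]
force: [-0.2, -0.6, -0.9]
width: 0.0504
gripper_force: 30.0
t: 19.58
eef_pos: [0.6297, -0.1619, 0.1431]
ee_rot: [3.14, -0.003, 0.288]
force: [0.9, 0.4, -0.7]
width: 0.0508
gripper_force: 30.0
[ 0.6302 -0.1619  0.1439] [179.9   -0.26  16.48] 19.6333 0.05100012008617954
```

View pics/w8.png

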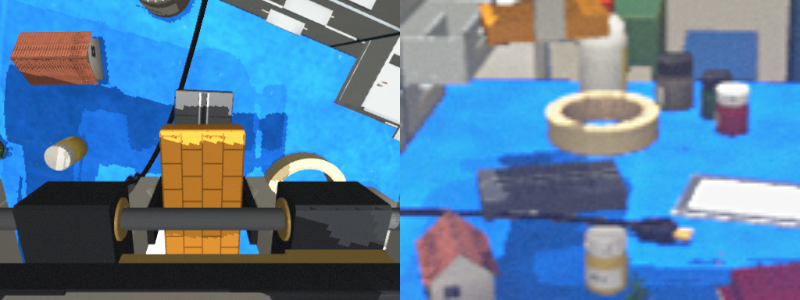

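The ochre slab is held squarely and the grey one stayed in place. I'm carrying it to the ochre bed.

```bash
python3 -m crank '[{"dx":0.001,"dy":0.02,"dz":0,"twist":-3,"grip":-1},{"dx":0.003,"dy":0.05,"dz":0,"twist":-7,"grip":-1},{"dx":0.006,"dy":0.085,"dz":0,"twist":-11,"grip":-1},{"dx":0.009,"dy":0.12,"dz":0,"twist":-16,"grip":-1},{"dx":0.012,"dy":0.155,"dz":0,"twist":-20,"grip":-1}]'
python3 -m crank '[{"dx":0.003,"dy":0.035,"dz":0,"twist":-3,"grip":-1},{"dx":0.006,"dy":0.07,"dz":0,"twist":-6,"grip":-1},{"dx":0.009,"dy":0.105,"dz":0,"twist":-8,"grip":-1},{"dx":0.0112,"dy":0.14,"dz":0,"twist":-10,"grip":-1},{"dx":0.0112,"dy":0.165,"dz":0,"twist":-10,"grip":-1}]'
python3 -m crank '[{"dx":0,"dy":0.0138,"dz":0,"twist":0,"grip":-1},{"dx":0,"dy":0.0138,"dz":-0.025,"twist":0,"grip":-1},{"dx":0,"dy":0.0138,"dz":-0.055,"twist":0,"grip":-1},{"dx":0,"dy":0.0138,"dz":-0.085,"twist":0,"grip":-1},{"dx":0,"dy":0.0138,"dz":-0.11,"twist":0,"grip":-1}]'
python3 -m crank '[{"dx":0,"dy":0,"dz":0,"twist":0,"grip":-1},{"dx":0,"dy":0,"dz":0,"twist":0,"grip":-1},{"dx":0,"dy":0,"dz":0,"twist":0,"grip":-1},{"dx":0,"dy":0,"dz":0,"twist":0,"grip":-1},{"dx":0,"dy":0,"dz":0,"twist":0,"grip":-1}]'
python3 - <<'E'
from h import *
s=arm.get_state();print(np.round(s["eef_pos"],4),np.rad2deg(s["ee_rot"]).round(2),s["t"],s["width"])
E
```

```text
t: 20.1
eef_pos: [0.6393, -0.0055, 0.1378]
ee_rot: [3.141, 0.003, -0.067]
force: [0.0, -0.1, 0.0]
width: 0.0504
gripper_force: 30.0
t: 20.52
eef_pos: [0.6509, 0.1609, 0.1376]
ee_rot: [3.14, 0.002, -0.238]
force: [1.1, -0.4, -1.2]
width: 0.0507
gripper_force: 30.0
t: 20.93
eef_pos: [0.6499, 0.1712, 0.0265]
ee_rot: [3.14, 0.003, -0.237]
force: [0.0, 0.3, -2.1]
width: 0.0505
gripper_force: 30.0
t: 21.35
eef_pos: [0.6528, 0.1725, 0.032]
ee_rot: [-3.14, -0.002, -0.236]
force: [-0.8, 0.3, -0.9]
width: 0.0506
gripper_force: 30.0
[0.6528 0.1725 0.032 ] [-1.7989e+02 -1.3000e-01 -1.3540e+01] 21.35 0.05060156885915665
```

```bash
python3 -m crank '[{"dx":-0.0004,"dy":-0.0002,"dz":-0.01,"twist":0,"grip":-1},{"dx":-0.0004,"dy":-0.0002,"dz":-0.017,"twist":0,"grip":-1},{"dx":-0.0004,"dy":-0.0002,"dz":-0.022,"twist":0,"grip":-1},{"dx":-0.0004,"dy":-0.0002,"dz":-0.025,"twist":0,"grip":-1},{"dx":-0.0004,"dy":-0.0002,"dz":-0.025,"twist":0,"grip":-1}]'
python3 -m crank '[{"dx":0,"dy":0,"dz":0,"twist":0,"grip":-1},{"dx":0,"dy":0,"dz":0,"twist":0,"grip":-1},{"dx":0,"dy":0,"dz":0,"twist":0,"grip":0.4},{"dx":0,"dy":0,"dz":0,"twist":0,"grip":0.7},{"dx":0,"dy":0,"dz":0,"twist":0,"grip":0.7}]'
python3 -m crank '[{"dx":0,"dy":0,"dz":0.01,"twist":0,"grip":1},{"dx":0,"dy":0,"dz":0.04,"twist":0,"grip":1},{"dx":0,"dy":0,"dz":0.08,"twist":0,"grip":1},{"dx":0,"dy":0,"dz":0.12,"twist":0,"grip":1},{"dx":0,"dy":0,"dz":0.16,"twist":0,"grip":1}]'
python3 -m crank '[{"dx":0,"dy":0,"dz":0.035,"twist":0,"grip":1},{"dx":0,"dy":0,"dz":0.035,"twist":0,"grip":1},{"dx":0,"dy":0,"dz":0.035,"twist":0,"grip":1},{"dx":0,"dy":0,"dz":0.035,"twist":0,"grip":1},{"dx":0,"dy":0,"dz":0.035,"twist":0,"grip":1}]'
python3 - <<'E'
from h import *
im,c,M=grab("wrist");s=arm.get_state();print(np.round(s["eef_pos"],4),np.rad2deg(s["ee_rot"]).round(2),s["t"],s["width"])
np.savez("pics/w9.npz",im=im,M=M)
cv2.imwrite("pics/w9.png",cv2.resize(im[60:230,180:340],None,fx=3,fy=3,interpolation=2)[...,::-1])
E
```

```text
t: 21.77
eef_pos: [0.651, 0.1717, 0.0056]
ee_rot: [3.141, 0.0, -0.236]
force: [-3.2, -0.8, 6.8]
width: 0.0506
gripper_force: 30.0
t: 22.18
eef_pos: [0.6514, 0.1719, 0.0048]
ee_rot: [3.141, 0.0, -0.236]
force: [-0.6, -0.4, 0.8]
width: 0.0652
gripper_force: 0.0
t: 22.6
eef_pos: [0.6511, 0.1717, 0.1674]
ee_rot: [3.141, 0.0, -0.236]
force: [0.4, 0.5, 0.4]
width: 0.0872
gripper_force: 0.0
t: 23.02
eef_pos: [0.6506, 0.1716, 0.1988]
ee_rot: [3.14, 0.002, -0.236]
force: [-0.3, -0.6, -0.4]
width: 0.0881
gripper_force: 0.0
[0.6506 0.1715 0.1986] [ 1.7991e+02  1.1000e-01 -1.3550e+01] 23.0667 0.0876675152452073
```

View pics/w9.png

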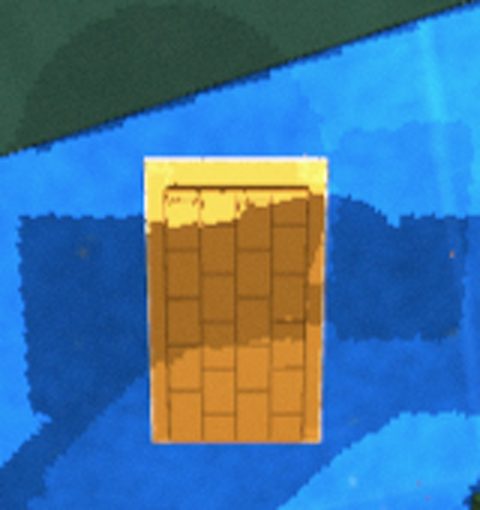

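The ochre slab lies in its border: slab at crop columns 165–309 with the far edge at row 187, plate at columns 145–327 and rows 157–442. I'll check that numerically and at the same time move over the grey bed (457.8, −160.1, −11°) to measure it.

```bash
python3 - <<'E'
from h import *
d=np.load("pics/w9.npz");im,M=d["im"],d["M"];c=arm.get_calibration("wrist")
ob,red,och,gray=masks(im);r,_=rect(opn(ob,5),.003,c,M,np.array([.652,.172])) if False else (None,None)
a=np.radians(-13.45);u=np.array([np.cos(a),np.sin(a)]);v=np.array([-u[1],u[0]]);p0=np.array([.652,.1722])
f=lambda px,z:((onplane(np.array(px)/3+np.array([180,60]),z,c,M)-p0)*1000@np.c_[u,v]).round(1).tolist()
print("slab far",f([[165,187],[309,187]],.021),"sides mid",f([[167,350],[306,350]],.021))
print("plate far",f([[145,157],[328,157]],.003),"near",f([[152,443],[322,443]],.003))
E
python3 -m crank '[{"dx":-0.018,"dy":-0.03,"dz":0,"twist":0,"grip":1},{"dx":-0.036,"dy":-0.06,"dz":0,"twist":0,"grip":1},{"dx":-0.054,"dy":-0.09,"dz":0.01,"twist":0,"grip":1},{"dx":-0.072,"dy":-0.12,"dz":0.01,"twist":0,"grip":1},{"dx":-0.09,"dy":-0.155,"dz":0.01,"twist":2.5,"grip":1}]'
python3 -m crank '[{"dx":-0.018,"dy":-0.03,"dz":0,"twist":0,"grip":1},{"dx":-0.036,"dy":-0.06,"dz":0,"twist":0,"grip":1},{"dx":-0.054,"dy":-0.095,"dz":0,"twist":0,"grip":1},{"dx":-0.072,"dy":-0.13,"dz":0,"twist":0,"grip":1},{"dx":-0.094,"dy":-0.165,"dz":0,"twist":0,"grip":1}]'
python3 -m crank '[{"dx":-0.01,"dy":-0.012,"dz":0,"twist":0,"grip":1},{"dx":-0.01,"dy":-0.012,"dz":0,"twist":0,"grip":1},{"dx":-0.01,"dy":-0.012,"dz":0,"twist":0,"grip":1},{"dx":-0.01,"dy":-0.012,"dz":0,"twist":0,"grip":1},{"dx":-0.01,"dy":-0.012,"dz":0,"twist":0,"grip":1}]'
python3 - <<'E'
from h import *
for i in range(2):
  im,c,M=grab("wrist");s=arm.get_state();print(np.round(s["eef_pos"],4),np.rad2deg(s["ee_rot"]).round(2),s["t"])
  ob,red,och,gray=masks(im);p=np.array([.458,-.16])
  print("plate",rect(opn(ob,5),.003,c,M,p))
E
```

```text
slab far [[45.8, 24.2], [45.7, -25.7]] sides mid [[-12.7, 24.7], [-12.7, -25.9]]
plate far [[54.7, 32.4], [54.6, -33.7]] near [[-55.6, 32.8], [-55.7, -34.4]]
t: 23.48
eef_pos: [0.5602, 0.016, 0.2092]
ee_rot: [3.141, 0.001, -0.192]
force: [1.0, -0.9, -0.0]
width: 0.0877
gripper_force: 0.0
t: 23.9
eef_pos: [0.4661, -0.1494, 0.2091]
ee_rot: [3.141, 0.002, -0.192]
force: [0.7, -0.1, -0.3]
width: 0.0878
gripper_force: 0.0
t: 24.32
eef_pos: [0.4578, -0.1595, 0.2097]
ee_rot: [3.141, 0.001, -0.192]
force: [-0.5, 0.3, -1.0]
width: 0.0878
gripper_force: 0.0
[ 0.4579 -0.1594  0.2097] [ 1.7999e+02  4.0000e-02 -1.0980e+01] 24.3667
plate (array([ 458. , -159.6,  130.7,   82. ,  -11. ]), array([259., 157.]))
[ 0.4578 -0.1594  0.2097] [ 1.7999e+02  4.0000e-02 -1.0970e+01] 24.4167
plate (array([ 458. , -159.6,  130.8,   81.9,  -10.9]), array([260., 157.]))
```

Ochre is within 1 mm and square. The grey bed is at about (457.5, −159.6), −11°. Now the grey slab.

```bash
python3 -m crank '[{"dx":0.035,"dy":0,"dz":0.01,"twist":5,"grip":1},{"dx":0.07,"dy":0,"dz":0.02,"twist":10,"grip":1},{"dx":0.105,"dy":0,"dz":0.02,"twist":15,"grip":1},{"dx":0.14,"dy":0,"dz":0.02,"twist":20,"grip":1},{"dx":0.172,"dy":-0.001,"dz":0.02,"twist":25,"grip":1}]'
python3 -m crank '[{"dx":0,"dy":0,"dz":0,"twist":0,"grip":1},{"dx":0,"dy":0,"dz":0,"twist":0,"grip":1},{"dx":0,"dy":0,"dz":0,"twist":0,"grip":1},{"dx":0,"dy":0,"dz":0,"twist":0,"grip":1},{"dx":0,"dy":0,"dz":0,"twist":0,"grip":1}]'
python3 - <<'E'
from h import *
im,c,M=grab("wrist");s=arm.get_state();print(np.round(s["eef_pos"],4),np.rad2deg(s["ee_rot"]).round(2),s["t"])
ob,red,och,gray=masks(im);p=np.array([.63,-.161])
print("grey",rect(opn(ob,13),.018,c,M,p),rect(opn(ob,17),.018,c,M,p))
np.savez("pics/w10.npz",im=im,M=M)
cv2.imwrite("pics/w10.png",cv2.resize(im[60:240,150:370],None,fx=3,fy=3,interpolation=2)[...,::-1])
E
```

```text
t: 24.83
eef_pos: [0.6317, -0.1601, 0.2297]
ee_rot: [3.142, 0.0, 0.249]
force: [-0.5, 0.9, -0.1]
width: 0.0876
gripper_force: 0.0
t: 25.25
eef_pos: [0.6288, -0.1609, 0.2306]
ee_rot: [3.141, -0.001, 0.244]
force: [-0.5, 0.0, 1.0]
width: 0.0874
gripper_force: 0.0
[ 0.6289 -0.1609  0.2308] [ 1.7999e+02 -5.0000e-02  1.3960e+01] 25.3
grey (array([ 630.3, -160.8,  113.2,   65.2,   14. ]), array([259., 156.])) (array([ 630.4, -161.1,  113.3,   64.4,   13.9]), array([259., 156.]))
```

View pics/w10.png

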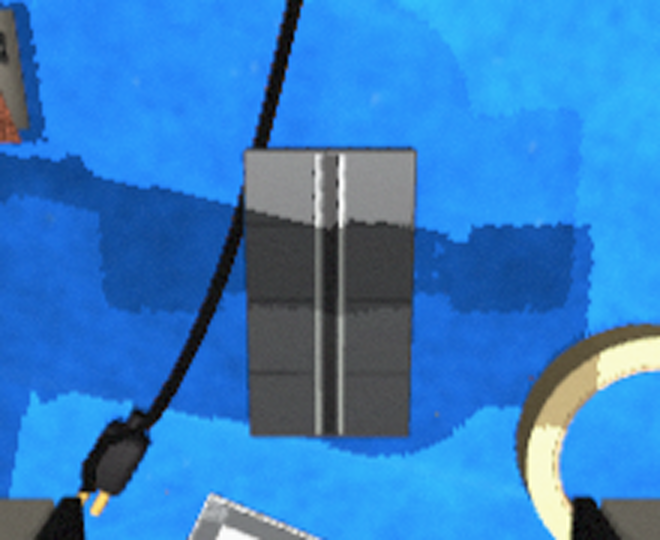

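The grey slab is at crop columns 247–414 and rows 151–436, with the rails along it. The cable runs about 12 mm from its left side at the middle (crop (218,290)), just where the left finger would land. I'll grip the slab high, tips at 9 mm, so the fingers stay above the cable (about 5 mm thick).

```bash
python3 - <<'E'
from h import *
d=np.load("pics/w10.npz");im,M=d["im"],d["M"];c=arm.get_calibration("wrist")
f=lambda px,z:(onplane(np.array(px)/3+np.array([150,60]),z,c,M)*1000)
a=f([[330,152],[330,436]],.018);b=f([[246,220],[414,220]],.018);e=f([[250,420],[410,420]],.018)
print(a,np.hypot(*(a[1]-a[0])),a.mean(0));print(b,np.hypot(*(b[1]-b[0])),e.mean(0),b.mean(0),np.degrees(np.arctan2(*(b.mean(0)-e.mean(0))[::-1])))
print(f([[215,295]],.003),f([[207,295],[225,295]],.003))
E
```

```text
[[ 684.71779277 -148.13618853]
 [ 573.90818969 -175.94401822]] 114.24554051057957 [ 629.31299123 -162.04010338]
[[ 652.07832871 -122.91959039]
 [ 667.77302813 -185.79980928]] 64.80930116348702 [ 580.69202961 -174.2435514 ] [ 659.92567842 -154.35969983] 14.08757504910427
[[ 616.89332445 -116.5375951 ]] [[ 616.09798075 -113.35038175]
 [ 617.88751644 -120.52166133]]
```

```bash
python3 -m crank '[{"dx":0.0006,"dy":0,"dz":-0.035,"twist":0,"grip":1},{"dx":0.0006,"dy":0,"dz":-0.07,"twist":0,"grip":1},{"dx":0.0006,"dy":0,"dz":-0.105,"twist":0,"grip":1},{"dx":0.0006,"dy":0,"dz":-0.14,"twist":0,"grip":1},{"dx":0.0006,"dy":0,"dz":-0.17,"twist":0,"grip":1}]' 45
python3 -m crank '[{"dx":0,"dy":0,"dz":-0.02,"twist":0,"grip":1},{"dx":0,"dy":0,"dz":-0.035,"twist":0,"grip":1},{"dx":0,"dy":0,"dz":-0.046,"twist":0,"grip":1},{"dx":0,"dy":0,"dz":-0.0515,"twist":0,"grip":1},{"dx":0,"dy":0,"dz":-0.0515,"twist":0,"grip":-1}]'
python3 -m crank '[{"dx":0,"dy":0,"dz":0,"twist":0,"grip":-1},{"dx":0,"dy":0,"dz":0,"twist":0,"grip":-1},{"dx":0,"dy":0,"dz":0,"twist":0,"grip":-1},{"dx":0,"dy":0,"dz":0,"twist":0,"grip":-1},{"dx":0,"dy":0,"dz":0,"twist":0,"grip":-1}]'
python3 -m crank '[{"dx":0,"dy":0,"dz":0,"twist":0,"grip":-1},{"dx":0,"dy":0,"dz":0,"twist":0,"grip":-1},{"dx":0,"dy":0,"dz":0.002,"twist":0,"grip":-1},{"dx":0,"dy":0,"dz":0.006,"twist":0,"grip":-1},{"dx":0,"dy":0,"dz":0.015,"twist":0,"grip":-1}]'
python3 -m crank '[{"dx":0,"dy":0,"dz":0.01,"twist":0,"grip":-1},{"dx":0,"dy":0,"dz":0.025,"twist":0,"grip":-1},{"dx":0,"dy":0,"dz":0.04,"twist":0,"grip":-1},{"dx":0,"dy":0,"dz":0.045,"twist":0,"grip":-1},{"dx":0,"dy":0,"dz":0.045,"twist":0,"grip":-1}]'
python3 - <<'E'
from h import *
im,c,M=grab("wrist");s=arm.get_state();print(np.round(s["eef_pos"],4),np.rad2deg(s["ee_rot"]).round(2),s["t"],s["width"])
im2,_,_=grab("side")
cv2.imwrite("pics/w11.png",np.hstack([cv2.resize(im,(400,300)),cv2.resize(im2[110:210,170:303],(400,300))])[...,::-1])
E
```

```text
t: 25.72
eef_pos: [0.629, -0.161, 0.0589]
ee_rot: [-3.141, -0.0, 0.243]
force: [-0.2, -0.5, -0.0]
width: 0.0879
gripper_force: 0.0
t: 26.13
eef_pos: [0.6294, -0.1611, 0.008]
ee_rot: [-3.141, 0.001, 0.244]
force: [0.2, -0.6, -0.0]
width: 0.0846
gripper_force: 0.0
t: 26.55
eef_pos: [0.6308, -0.1611, 0.0099]
ee_rot: [3.141, -0.002, 0.244]
force: [-1.1, 1.0, 6.2]
width: 0.0648
gripper_force: 45.0
t: 26.97
eef_pos: [0.6288, -0.161, 0.0227]
ee_rot: [-3.141, 0.003, 0.243]
force: [-0.5, -0.3, -2.0]
width: 0.065
gripper_force: 45.0
t: 27.38
eef_pos: [0.6312, -0.1611, 0.0709]
ee_rot: [3.141, -0.004, 0.244]
force: [-0.3, -0.6, -1.6]
width: 0.0654
gripper_force: 45.0
[ 0.6304 -0.161   0.0696] [ 1.7999e+02 -1.1000e-01  1.3960e+01] 27.4333 0.06505701768374864
```

View pics/w11.png

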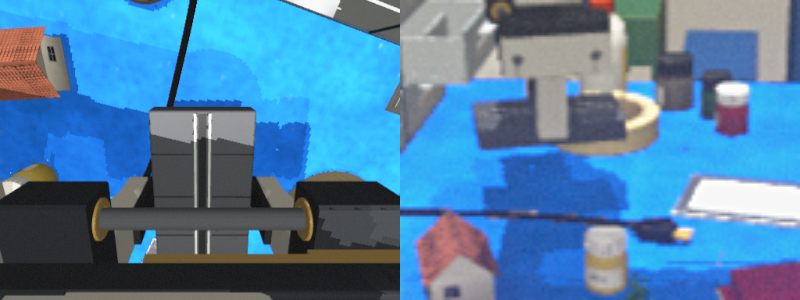

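The grey slab is held level. I'm carrying it to the grey bed.

```bash
python3 -m crank '[{"dx":-0.02,"dy":0,"dz":0.005,"twist":-3,"grip":-1},{"dx":-0.05,"dy":0,"dz":0.005,"twist":-8,"grip":-1},{"dx":-0.08,"dy":0,"dz":0.005,"twist":-13,"grip":-1},{"dx":-0.11,"dy":0,"dz":0.005,"twist":-18,"grip":-1},{"dx":-0.14,"dy":0.001,"dz":0.005,"twist":-22,"grip":-1}]'
python3 -m crank '[{"dx":-0.02,"dy":0.0004,"dz":0,"twist":-3,"grip":-1},{"dx":-0.0322,"dy":0.0004,"dz":0,"twist":-3,"grip":-1},{"dx":-0.0322,"dy":0.0004,"dz":-0.015,"twist":-3,"grip":-1},{"dx":-0.0322,"dy":0.0004,"dz":-0.03,"twist":-3,"grip":-1},{"dx":-0.0322,"dy":0.0004,"dz":-0.04,"twist":-3,"grip":-1}]'
python3 -m crank '[{"dx":0,"dy":0,"dz":0,"twist":0,"grip":-1},{"dx":0,"dy":0,"dz":0,"twist":0,"grip":-1},{"dx":0,"dy":0,"dz":0,"twist":0,"grip":-1},{"dx":0,"dy":0,"dz":0,"twist":0,"grip":-1},{"dx":0,"dy":0,"dz":0,"twist":0,"grip":-1}]'
python3 - <<'E'
from h import *
for i in range(2):
  im,c,M=grab("wrist");s=arm.get_state();print(np.round(s["eef_pos"],4),np.rad2deg(s["ee_rot"]).round(2),s["t"],s["width"])
E
```

```text
t: 27.9
eef_pos: [0.4877, -0.1602, 0.0724]
ee_rot: [3.141, 0.002, -0.145]
force: [0.4, 0.0, -1.5]
width: 0.0653
gripper_force: 45.0
t: 28.32
eef_pos: [0.4575, -0.1596, 0.0325]
ee_rot: [3.142, 0.0, -0.191]
force: [0.2, -0.5, -1.1]
width: 0.0652
gripper_force: 45.0
t: 28.73
eef_pos: [0.4584, -0.1597, 0.0341]
ee_rot: [-3.141, -0.001, -0.192]
force: [-0.8, -0.2, -1.6]
width: 0.0655
gripper_force: 45.0
[ 0.4582 -0.1597  0.0341] [-1.7999e+02 -6.0000e-02 -1.1020e+01] 28.7833 0.06553260658474094
[ 0.4581 -0.1597  0.034 ] [-1.7999e+02 -5.0000e-02 -1.1030e+01] 28.8333 0.06534077333917798
```

```bash
python3 -m crank '[{"dx":-0.0004,"dy":0,"dz":-0.008,"twist":0,"grip":-1},{"dx":-0.0004,"dy":0,"dz":-0.014,"twist":0,"grip":-1},{"dx":-0.0004,"dy":0,"dz":-0.019,"twist":0,"grip":-1},{"dx":-0.0004,"dy":0,"dz":-0.0218,"twist":0,"grip":-1},{"dx":-0.0004,"dy":0,"dz":-0.0218,"twist":0,"grip":-1}]'
python3 -m crank '[{"dx":0,"dy":0,"dz":0,"twist":0,"grip":-1},{"dx":0,"dy":0,"dz":0,"twist":0,"grip":-1},{"dx":0,"dy":0,"dz":0,"twist":0,"grip":0.7},{"dx":0,"dy":0,"dz":0,"twist":0,"grip":0.9},{"dx":0,"dy":0,"dz":0,"twist":0,"grip":0.9}]'
python3 -m crank '[{"dx":0,"dy":0,"dz":0.01,"twist":0,"grip":1},{"dx":0,"dy":0,"dz":0.04,"twist":0,"grip":1},{"dx":0,"dy":0,"dz":0.08,"twist":0,"grip":1},{"dx":0,"dy":0,"dz":0.12,"twist":0,"grip":1},{"dx":0,"dy":0,"dz":0.16,"twist":0,"grip":1}]'
python3 -m crank '[{"dx":0,"dy":0,"dz":0.04,"twist":0,"grip":1},{"dx":0,"dy":0,"dz":0.06,"twist":0,"grip":1},{"dx":0,"dy":0,"dz":0.06,"twist":0,"grip":1},{"dx":0,"dy":0,"dz":0.06,"twist":0,"grip":1},{"dx":0,"dy":0,"dz":0.06,"twist":0,"grip":1}]'
python3 - <<'E'
from h import *
im,c,M=grab("wrist");s=arm.get_state();print(np.round(s["eef_pos"],4),np.rad2deg(s["ee_rot"]).round(2),s["t"],s["width"])
np.savez("pics/w12.npz",im=im,M=M)
ob,red,och,gray=masks(im);print("plate",rect(opn(ob,5),.003,c,M,np.array([.458,-.16])))
cv2.imwrite("pics/w12.png",cv2.resize(im[60:230,180:340],None,fx=3,fy=3,interpolation=2)[...,::-1])
E
```

```text
t: 29.25
eef_pos: [0.457, -0.1597, 0.0125]
ee_rot: [3.141, 0.001, -0.192]
force: [-6.5, 3.7, 20.4]
width: 0.0652
gripper_force: 45.0
t: 29.67
eef_pos: [0.4574, -0.1597, 0.0115]
ee_rot: [3.142, 0.0, -0.193]
force: [-0.5, -0.6, 0.5]
width: 0.0796
gripper_force: 0.0
t: 30.08
eef_pos: [0.4568, -0.1598, 0.1731]
ee_rot: [3.141, 0.001, -0.193]
force: [1.6, -0.2, -0.5]
width: 0.088
gripper_force: 0.0
t: 30.5
eef_pos: [0.4568, -0.1596, 0.2308]
ee_rot: [-3.141, 0.001, -0.193]
force: [-0.3, -0.1, -0.0]
width: 0.0876
gripper_force: 0.0
[ 0.4566 -0.1596  0.2304] [ 1.7999e+02  1.3000e-01 -1.1060e+01] 30.55 0.08760542770991003
plate (array([ 458.1, -159.7,  131. ,   81.9,  -10.9]), array([259., 153.]))
```

View pics/w12.png

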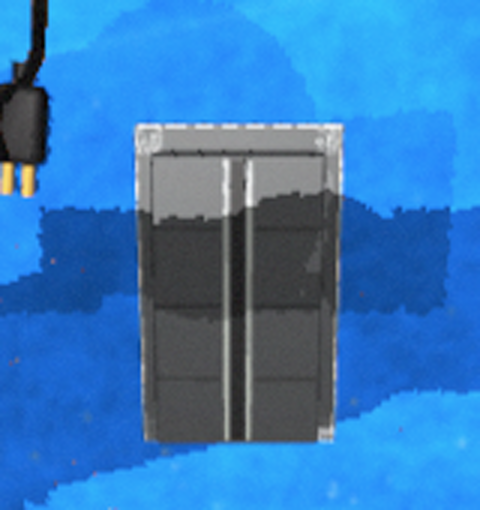

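The grey slab lies inside its border: slab at columns 152–323 with the far edge at row 154, plate at columns 135–342 and rows 125–441, rails at columns 226–250. Checking the numbers.

```bash
python3 - <<'E'
from h import *
d=np.load("pics/w12.npz");im,M=d["im"],d["M"];c=arm.get_calibration("wrist")
a=np.radians(-11);u=np.array([np.cos(a),np.sin(a)]);v=np.array([-u[1],u[0]]);p0=np.array([.4579,-.1597])
f=lambda px,z:((onplane(np.array(px)/3+np.array([180,60]),z,c,M)-p0)*1000@np.c_[u,v]).round(1).tolist()
print("slab far",f([[152,154],[324,154]],.021),"sides mid",f([[153,300],[323,300]],.021))
print("rails far/near mid",f([[238,165],[238.5,435]],.021))
print("plate far",f([[135,125],[343,125]],.003),"near",f([[145,441],[334,441]],.003))
E
```

```text
slab far [[55.1, 32.2], [55.1, -32.4]] sides mid [[-0.8, 33.2], [-0.8, -33.5]]
rails far/near mid [[51.0, -0.1], [-57.2, -0.4]]
plate far [[64.9, 40.1], [64.9, -41.1]] near [[-66.6, 39.8], [-66.6, -41.5]]
```

I've used up my allowance of viewed pictures (slightly over, in fact), so from here I check by numbers only. The slab may sit about 1–2 mm towards the robot. I'll measure it from a steeper viewpoint using edge profiles along its length.

```bash
python3 -m crank '[{"dx":-0.02,"dy":0.004,"dz":0,"twist":0,"grip":1},{"dx":-0.044,"dy":0.009,"dz":0,"twist":0,"grip":1},{"dx":-0.044,"dy":0.009,"dz":0,"twist":0,"grip":1},{"dx":-0.044,"dy":0.009,"dz":0,"twist":0,"grip":1},{"dx":-0.044,"dy":0.009,"dz":0,"twist":0,"grip":1}]'
python3 -m crank '[{"dx":0,"dy":0,"dz":0,"twist":0,"grip":1},{"dx":0,"dy":0,"dz":0,"twist":0,"grip":1},{"dx":0,"dy":0,"dz":0,"twist":0,"grip":1},{"dx":0,"dy":0,"dz":0,"twist":0,"grip":1},{"dx":0,"dy":0,"dz":0,"twist":0,"grip":1}]'
python3 - <<'E'
from h import *
im,c,M=grab("wrist");s=arm.get_state();print(np.round(s["eef_pos"],4),np.rad2deg(s["ee_rot"]).round(2),s["t"])
ob,red,och,gray=masks(im);r,_=rect(opn(ob,5),.003,c,M,np.array([.458,-.16]));print("plate",r)
a=np.radians(r[4]);u=np.array([np.cos(a),np.sin(a)]);v=np.array([-u[1],u[0]]);p0=r[:2]/1000
g=cv2.cvtColor(im,cv2.COLOR_RGB2GRAY).astype(np.float32)
def proj(P,z):
    q=(np.c_[P,np.full(len(P),z)]-M[:3,3])@M[:3,:3];return np.float32(np.c_[q[:,0]/q[:,2]*c["fx"]+c["cx"],q[:,1]/q[:,2]*c["fy"]+c["cy"]])
def prof(ss,lat,z,along=True):
    out=0
    for l in lat:
        P=p0+(np.outer(ss,u)+l*v if along else np.outer(ss,v)+l*u)/1000
        m=proj(P,z);out=out+cv2.remap(g,m[:,:1],m[:,1:],1)[:,0]
    return (out/len(lat)).round().astype(int)
for nm,sg in(("far",1),("near",-1)):
    ss=sg*np.arange(50,70,1.);print(nm,list(zip(ss.astype(int).tolist(),prof(ss,[-25,-20,-15,15,20,25],.021).tolist(),prof(ss,[-4.5,4.5],.021).tolist())))
E
```

```text
t: 30.97
eef_pos: [0.4134, -0.1507, 0.2311]
ee_rot: [3.141, 0.001, -0.192]
force: [-0.1, 0.8, -0.2]
width: 0.0878
gripper_force: 0.0
t: 31.38
eef_pos: [0.4135, -0.1507, 0.2316]
ee_rot: [3.141, 0.0, -0.193]
force: [0.2, -1.0, 0.0]
width: 0.0877
gripper_force: 0.0
[ 0.4134 -0.1507  0.2316] [ 1.800e+02  1.000e-02 -1.105e+01] 31.4333
plate [ 457.9 -159.8  130.9   82.5  -11. ]
far [(50, 163, 201), (51, 163, 202), (52, 164, 211), (53, 164, 210), (54, 159, 173), (55, 133, 118), (56, 145, 137), (57, 165, 161), (58, 167, 165), (59, 167, 167), (60, 167, 167), (61, 167, 168), (62, 167, 168), (63, 180, 192), (64, 176, 185), (65, 154, 154), (66, 144, 144), (67, 144, 143), (68, 145, 142), (69, 144, 144)]
near [(-50, 68, 107), (-51, 73, 116), (-52, 78, 122), (-53, 80, 128), (-54, 80, 130), (-55, 80, 130), (-56, 80, 129), (-57, 80, 130), (-58, 80, 120), (-59, 76, 97), (-60, 75, 78), (-61, 79, 77), (-62, 91, 94), (-63, 93, 97), (-64, 94, 97), (-65, 93, 97), (-66, 93, 98), (-67, 93, 99), (-68, 93, 98), (-69, 93, 97)]
```

The slab sits about 2.4 mm towards the robot from the plate's middle and is square. I'll regrip it, shift it 2.3 mm along the plate and set it down again.

```bash
python3 -m crank '[{"dx":0.03,"dy":-0.006,"dz":-0.02,"twist":0,"grip":1},{"dx":0.044,"dy":-0.009,"dz":-0.055,"twist":0,"grip":1},{"dx":0.044,"dy":-0.009,"dz":-0.09,"twist":0,"grip":1},{"dx":0.044,"dy":-0.009,"dz":-0.125,"twist":0,"grip":1},{"dx":0.044,"dy":-0.009,"dz":-0.16,"twist":0,"grip":1}]' 45
python3 -m crank '[{"dx":0,"dy":0,"dz":-0.025,"twist":0,"grip":1},{"dx":0,"dy":0,"dz":-0.045,"twist":0,"grip":1},{"dx":0,"dy":0,"dz":-0.06,"twist":0,"grip":1},{"dx":0,"dy":0,"dz":-0.06,"twist":0,"grip":1},{"dx":0,"dy":0,"dz":-0.06,"twist":0,"grip":-1}]'
python3 -m crank '[{"dx":0,"dy":0,"dz":0,"twist":0,"grip":-1},{"dx":0,"dy":0,"dz":0,"twist":0,"grip":-1},{"dx":0,"dy":0,"dz":0,"twist":0,"grip":-1},{"dx":0,"dy":0,"dz":0,"twist":0,"grip":-1},{"dx":0,"dy":0,"dz":0.004,"twist":0,"grip":-1}]'
python3 -m crank '[{"dx":0,"dy":0,"dz":0,"twist":0,"grip":-1},{"dx":0.001,"dy":-0.0002,"dz":0,"twist":0,"grip":-1},{"dx":0.0023,"dy":-0.0004,"dz":0,"twist":0,"grip":-1},{"dx":0.0023,"dy":-0.0004,"dz":0,"twist":0,"grip":-1},{"dx":0.0023,"dy":-0.0004,"dz":-0.002,"twist":0,"grip":-1}]'
python3 -m crank '[{"dx":0,"dy":0,"dz":-0.0015,"twist":0,"grip":-1},{"dx":0,"dy":0,"dz":-0.0015,"twist":0,"grip":-1},{"dx":0,"dy":0,"dz":-0.0015,"twist":0,"grip":0.7},{"dx":0,"dy":0,"dz":-0.0015,"twist":0,"grip":0.9},{"dx":0,"dy":0,"dz":-0.0015,"twist":0,"grip":1}]'
python3 -m crank '[{"dx":0,"dy":0,"dz":0.02,"twist":0,"grip":1},{"dx":0,"dy":0,"dz":0.055,"twist":0,"grip":1},{"dx":0,"dy":0,"dz":0.09,"twist":0,"grip":1},{"dx":0,"dy":0,"dz":0.125,"twist":0,"grip":1},{"dx":0,"dy":0,"dz":0.16,"twist":0,"grip":1}]'
python3 -m crank '[{"dx":-0.03,"dy":0.006,"dz":0.03,"twist":0,"grip":1},{"dx":-0.046,"dy":0.009,"dz":0.06,"twist":0,"grip":1},{"dx":-0.046,"dy":0.009,"dz":0.06,"twist":0,"grip":1},{"dx":-0.046,"dy":0.009,"dz":0.06,"twist":0,"grip":1},{"dx":-0.046,"dy":0.009,"dz":0.06,"twist":0,"grip":1}]'
cat >>h.py <<'E'
def checkbig():
    im,c,M=grab("wrist");s=arm.get_state();print(np.round(s["eef_pos"],4),np.rad2deg(s["ee_rot"]).round(2),s["t"])
    ob,red,och,gray=masks(im);r,_=rect(opn(ob,5),.003,c,M,np.array([.458,-.16]));print("plate",r)
    a=np.radians(-11);u=np.array([np.cos(a),np.sin(a)]);v=np.array([-u[1],u[0]]);p0=r[:2]/1000
    g=cv2.cvtColor(im,cv2.COLOR_RGB2GRAY).astype(np.float32)
    def prof(ss,lat,al):
        out=0
        for l in lat:
            P=p0+(np.outer(ss,u)+l*v if al else np.outer(ss,v)+l*u)/1000
            q=(np.c_[P,np.full(len(P),.021)]-M[:3,3])@M[:3,:3];m=np.float32(np.c_[q[:,0]/q[:,2]*c["fx"]+c["cx"],q[:,1]/q[:,2]*c["fy"]+c["cy"]])
            out=out+cv2.remap(g,m[:,:1],m[:,1:],1)[:,0]
        return (out/len(lat)).round().astype(int).tolist()
    print("far 50..",prof(np.arange(50,68.),[-4.5,4.5],1));print("near -50..",prof(-np.arange(50,68.),[-4.5,4.5],1))
    for x in(45,-45):print("rails across -12..12 at",x,prof(np.arange(-12,13.),[x-2,x,x+2],0))
E
python3 -c "from h import *;checkbig()"
```

```text
t: 31.85
eef_pos: [0.4575, -0.1598, 0.0704]
ee_rot: [-3.141, -0.001, -0.193]
force: [0.6, -0.3, 0.2]
width: 0.0874
gripper_force: 0.0
t: 32.27
eef_pos: [0.457, -0.1598, 0.0113]
ee_rot: [3.141, 0.002, -0.192]
force: [-0.6, 0.3, 0.4]
width: 0.0847
gripper_force: 0.0
t: 32.68
eef_pos: [0.4573, -0.1596, 0.016]
ee_rot: [-3.141, -0.0, -0.193]
force: [0.4, -0.0, -2.6]
width: 0.0653
gripper_force: 45.0
t: 33.1
eef_pos: [0.4599, -0.1601, 0.0138]
ee_rot: [-3.142, -0.0, -0.193]
force: [0.9, 0.2, -1.4]
width: 0.0653
gripper_force: 45.0
t: 33.52
eef_pos: [0.4597, -0.1601, 0.0121]
ee_rot: [3.142, 0.0, -0.193]
force: [-0.1, 0.2, -0.5]
width: 0.0799
gripper_force: 0.0
t: 33.93
eef_pos: [0.4592, -0.1601, 0.1738]
ee_rot: [3.141, 0.0, -0.193]
force: [0.9, -0.2, 0.2]
width: 0.0875
gripper_force: 0.0
t: 34.35
eef_pos: [0.4135, -0.151, 0.2321]
ee_rot: [-3.141, -0.0, -0.193]
force: [1.0, 0.1, -1.2]
width: 0.0879
gripper_force: 0.0
[ 0.4134 -0.151   0.2315] [-1.800e+02  6.000e-02 -1.105e+01] 34.4
plate [ 458.1 -159.7  131.    82.3  -11. ]
far 50.. [202, 210, 212, 213, 212, 193, 141, 144, 162, 163, 168, 168, 167, 205, 184, 139, 144, 143]
near -50.. [109, 120, 126, 132, 133, 132, 134, 115, 87, 74, 82, 103, 114, 103, 98, 98, 97, 97]
rails across -12..12 at 45 [149, 150, 150, 150, 150, 150, 152, 188, 238, 190, 125, 106, 109, 109, 111, 128, 177, 231, 224, 157, 151, 152, 152, 152, 152]
rails across -12..12 at -45 [59, 59, 60, 59, 59, 59, 65, 84, 107, 109, 55, 35, 32, 32, 32, 46, 84, 129, 108, 76, 60, 61, 60, 58, 60]
```

The grey slab is now centred to under 1 mm, with the rails square. Next, the van on the mat.

```bash
python3 -m crank '[{"dx":0.01,"dy":0.033,"dz":0,"twist":0,"grip":1},{"dx":0.02,"dy":0.066,"dz":0,"twist":0,"grip":1},{"dx":0.025,"dy":0.1,"dz":0,"twist":0,"grip":1},{"dx":0.025,"dy":0.135,"dz":0,"twist":0,"grip":1},{"dx":0.025,"dy":0.17,"dz":0,"twist":2,"grip":1}]' 10
python3 -m crank '[{"dx":-0.003,"dy":0.035,"dz":0,"twist":0,"grip":1},{"dx":-0.006,"dy":0.07,"dz":0,"twist":0,"grip":1},{"dx":-0.01,"dy":0.105,"dz":0,"twist":0,"grip":1},{"dx":-0.014,"dy":0.14,"dz":0,"twist":0,"grip":1},{"dx":-0.018,"dy":0.161,"dz":0,"twist":0,"grip":1}]'
python3 -m crank '[{"dx":0,"dy":0,"dz":0,"twist":0,"grip":1},{"dx":0,"dy":0,"dz":0,"twist":0,"grip":1},{"dx":0,"dy":0,"dz":0,"twist":0,"grip":1},{"dx":0,"dy":0,"dz":0,"twist":0,"grip":1},{"dx":0,"dy":0,"dz":0,"twist":0,"grip":1}]'
python3 - <<'E'
from h import *
for i in range(2):
    im,c,M=grab("wrist");s=arm.get_state();print(np.round(s["eef_pos"],4),np.rad2deg(s["ee_rot"]).round(2),s["t"])
    ob,red,och,gray=masks(im);p=np.array([.4447,.1767])
    h=hsv(im)
    print("roof",rect(opn(gray,5),.036,c,M,p));print("mat",rect(opn(ob,9),.003,c,M,p))
    n=opn(gray,5)  # anything not cork on the mat: roof plus ends
    van=opn(hull(opn(ob,9)*((h[...,0]<118)|1)*0+opn((h[...,0]>6)&(h[...,0]<24)&(h[...,1]>75)&(h[...,2]>90)&ob,3))&~((h[...,0]>6)&(h[...,0]<24)&(h[...,1]>75)&(h[...,2]>90)),3)
    print("noncork",rect(van,.03,c,M,p))
E
```

```text
t: 34.82
eef_pos: [0.4384, 0.0202, 0.2306]
ee_rot: [3.14, 0.003, -0.159]
force: [1.1, 0.0, 0.6]
width: 0.0875
gripper_force: 0.0
t: 35.23
eef_pos: [0.4203, 0.1826, 0.2306]
ee_rot: [3.139, 0.002, -0.157]
force: [0.7, 0.8, 0.6]
width: 0.0877
gripper_force: 0.0
t: 35.65
eef_pos: [0.4208, 0.1791, 0.2319]
ee_rot: [3.141, 0.0, -0.159]
force: [-0.1, -1.5, 0.0]
width: 0.0877
gripper_force: 0.0
[0.4208 0.1791 0.2321] [ 1.7998e+02  1.0000e-02 -9.1200e+00] 35.7
roof (array([445.8, 177.6,  59.1,  15.9,  -9.1]), array([257., 140.]))
mat (array([444.1, 178.2, 110.3,  60.4,  -8.8]), array([257., 135.]))
noncork (array([445.9, 177.6,  62.3,  17.9,  -9.6]), array([257., 140.]))
[0.4208 0.1792 0.2322] [180.     0.    -9.12] 35.75
roof (array([445.8, 177.6,  59.1,  16. ,  -9.1]), array([257., 141.]))
mat (array([444.2, 178. , 110.5,  60.4,  -8.5]), array([257., 136.]))
noncork (array([445.9, 177.7,  62.3,  17.9,  -9.6]), array([257., 140.]))
```

```bash
python3 -m crank '[{"dx":0.015,"dy":-0.0015,"dz":-0.03,"twist":0,"grip":1},{"dx":0.025,"dy":-0.0015,"dz":-0.065,"twist":0,"grip":1},{"dx":0.025,"dy":-0.0015,"dz":-0.1,"twist":0,"grip":1},{"dx":0.025,"dy":-0.0015,"dz":-0.135,"twist":0,"grip":1},{"dx":0.025,"dy":-0.0015,"dz":-0.17,"twist":0,"grip":1}]' 10
python3 -m crank '[{"dx":0,"dy":0,"dz":-0.025,"twist":0,"grip":1},{"dx":0,"dy":0,"dz":-0.042,"twist":0,"grip":1},{"dx":0,"dy":0,"dz":-0.053,"twist":0,"grip":1},{"dx":0,"dy":0,"dz":-0.053,"twist":0,"grip":1},{"dx":0,"dy":0,"dz":-0.053,"twist":0,"grip":-1}]'
python3 -m crank '[{"dx":0,"dy":0,"dz":0,"twist":0,"grip":-1},{"dx":0,"dy":0,"dz":0,"twist":0,"grip":-1},{"dx":0,"dy":0,"dz":0,"twist":0,"grip":-1},{"dx":0,"dy":0,"dz":0,"twist":0,"grip":-1},{"dx":0,"dy":0,"dz":0,"twist":0,"grip":-1}]'
python3 -m crank '[{"dx":0,"dy":0,"dz":0,"twist":0,"grip":-1},{"dx":0,"dy":0,"dz":0,"twist":0,"grip":-1},{"dx":0,"dy":0,"dz":0,"twist":0,"grip":-1},{"dx":0,"dy":0,"dz":0,"twist":0,"grip":-1},{"dx":0,"dy":0,"dz":0,"twist":0,"grip":-1}]'
python3 -m crank '[{"dx":0,"dy":0,"dz":0,"twist":0,"grip":-1},{"dx":0,"dy":0,"dz":0,"twist":0,"grip":-1},{"dx":0,"dy":0,"dz":0.005,"twist":0,"grip":-1},{"dx":0,"dy":0,"dz":0.02,"twist":0,"grip":-1},{"dx":0,"dy":0,"dz":0.04,"twist":0,"grip":-1}]'
python3 -m crank '[{"dx":0,"dy":0,"dz":0.025,"twist":0,"grip":-1},{"dx":0,"dy":0,"dz":0.05,"twist":0,"grip":-1},{"dx":0,"dy":0,"dz":0.07,"twist":0,"grip":-1},{"dx":0,"dy":0,"dz":0.07,"twist":0,"grip":-1},{"dx":0,"dy":0,"dz":0.07,"twist":0,"grip":-1}]'
python3 -c "
from h import *
s=arm.get_state();print(np.round(s['eef_pos'],4),np.rad2deg(s['ee_rot']).round(2))"
```

```text
t: 36.17
eef_pos: [0.446, 0.1779, 0.0612]
ee_rot: [-3.14, -0.001, -0.159]
force: [-0.1, 0.3, -0.9]
width: 0.0878
gripper_force: 0.0
t: 36.58
eef_pos: [0.4457, 0.1778, 0.0091]
ee_rot: [3.14, 0.001, -0.158]
force: [0.5, -0.1, 1.5]
width: 0.0848
gripper_force: 0.0
t: 37.0
eef_pos: [0.4459, 0.1787, 0.0098]
ee_rot: [-3.141, -0.001, -0.158]
force: [0.4, -0.2, 1.1]
width: 0.0529
gripper_force: 0.0
t: 37.42
eef_pos: [0.4456, 0.1784, 0.0092]
ee_rot: [3.141, 0.0, -0.158]
force: [-0.3, 0.2, -0.5]
width: 0.0197
gripper_force: 0.1
t: 37.83
eef_pos: [0.4447, 0.1776, 0.0488]
ee_rot: [3.139, 0.002, -0.158]
force: [-0.3, 0.0, -0.0]
width: 0.0178
gripper_force: 10.0
t: 38.25
eef_pos: [0.4462, 0.179, 0.1206]
ee_rot: [-3.139, -0.002, -0.158]
force: [-1.1, -0.7, -1.3]
width: 0.0177
gripper_force: 10.0
[0.4462 0.179  0.1206] [-1.7985e+02 -1.0000e-01 -9.0400e+00]
```

```bash
python3 -m crank '[{"dx":0.001,"dy":-0.02,"dz":0,"twist":0,"grip":-1},{"dx":0.002,"dy":-0.05,"dz":0,"twist":0,"grip":-1},{"dx":0.004,"dy":-0.085,"dz":0,"twist":-1,"grip":-1},{"dx":0.006,"dy":-0.12,"dz":0,"twist":-1.95,"grip":-1},{"dx":0.006,"dy":-0.155,"dz":0,"twist":-1.95,"grip":-1}]'
python3 -m crank '[{"dx":0.001,"dy":-0.035,"dz":0,"twist":0,"grip":-1},{"dx":0.002,"dy":-0.07,"dz":0,"twist":0,"grip":-1},{"dx":0.004,"dy":-0.105,"dz":0,"twist":0,"grip":-1},{"dx":0.0058,"dy":-0.14,"dz":0,"twist":0,"grip":-1},{"dx":0.0058,"dy":-0.165,"dz":0,"twist":0,"grip":-1}]'
python3 -m crank '[{"dx":0,"dy":-0.0174,"dz":0,"twist":0,"grip":-1},{"dx":0,"dy":-0.0174,"dz":-0.02,"twist":0,"grip":-1},{"dx":0,"dy":-0.0174,"dz":-0.045,"twist":0,"grip":-1},{"dx":0,"dy":-0.0174,"dz":-0.065,"twist":0,"grip":-1},{"dx":0,"dy":-0.0174,"dz":-0.077,"twist":0,"grip":-1}]'
python3 -m crank '[{"dx":0,"dy":0,"dz":0,"twist":0,"grip":-1},{"dx":0,"dy":0,"dz":0,"twist":0,"grip":-1},{"dx":0,"dy":0,"dz":0,"twist":0,"grip":-1},{"dx":0,"dy":0,"dz":0,"twist":0,"grip":-1},{"dx":0,"dy":0,"dz":0,"twist":0,"grip":-1}]'
python3 -c "
from h import *
grab('side')
s=arm.get_state();print(np.round(s['eef_pos'],4),np.rad2deg(s['ee_rot']).round(2))"
```

```text
t: 38.67
eef_pos: [0.4509, 0.0219, 0.1183]
ee_rot: [3.141, 0.001, -0.192]
force: [0.7, -0.5, -0.4]
width: 0.0177
gripper_force: 10.0
t: 39.08
eef_pos: [0.4565, -0.1439, 0.1182]
ee_rot: [3.141, 0.002, -0.193]
force: [-0.1, 0.6, -0.6]
width: 0.0172
gripper_force: 10.0
t: 39.5
eef_pos: [0.4551, -0.1593, 0.0392]
ee_rot: [3.141, 0.005, -0.193]
force: [-1.1, 0.2, -0.8]
width: 0.0181
gripper_force: 10.0
t: 39.92
eef_pos: [0.4581, -0.1589, 0.0431]
ee_rot: [-3.141, -0.002, -0.191]
force: [0.0, 0.6, -0.5]
width: 0.0181
gripper_force: 10.0
[ 0.458  -0.1589  0.0431] [-1.7998e+02 -9.0000e-02 -1.0980e+01]
```

```bash
python3 -m crank '[{"dx":-0.0003,"dy":-0.0002,"dz":-0.006,"twist":0,"grip":-1},{"dx":-0.0003,"dy":-0.0002,"dz":-0.011,"twist":0,"grip":-1},{"dx":-0.0003,"dy":-0.0002,"dz":-0.015,"twist":0,"grip":-1},{"dx":-0.0003,"dy":-0.0002,"dz":-0.0152,"twist":0,"grip":-1},{"dx":-0.0003,"dy":-0.0002,"dz":-0.0152,"twist":0,"grip":-1}]'
python3 -m crank '[{"dx":0,"dy":0,"dz":0,"twist":0,"grip":-1},{"dx":0,"dy":0,"dz":0,"twist":0,"grip":-0.4},{"dx":0,"dy":0,"dz":0,"twist":0,"grip":-0.2},{"dx":0,"dy":0,"dz":0,"twist":0,"grip":0},{"dx":0,"dy":0,"dz":0,"twist":0,"grip":0.2}]'
python3 -m crank '[{"dx":0,"dy":0,"dz":0.01,"twist":0,"grip":0.4},{"dx":0,"dy":0,"dz":0.035,"twist":0,"grip":1},{"dx":0,"dy":0,"dz":0.07,"twist":0,"grip":1},{"dx":0,"dy":0,"dz":0.11,"twist":0,"grip":1},{"dx":0,"dy":0,"dz":0.15,"twist":0,"grip":1}]'
python3 -m crank '[{"dx":-0.03,"dy":0.006,"dz":0.03,"twist":0,"grip":1},{"dx":-0.044,"dy":0.009,"dz":0.055,"twist":0,"grip":1},{"dx":-0.044,"dy":0.009,"dz":0.055,"twist":0,"grip":1},{"dx":-0.044,"dy":0.009,"dz":0.055,"twist":0,"grip":1},{"dx":-0.044,"dy":0.009,"dz":0.055,"twist":0,"grip":1}]'
python3 -c "
from h import *
checkbig()
im,c,M=grab('wrist');ob,red,och,gray=masks(im);h=hsv(im)
np.savez('pics/w13.npz',im=im,M=M)
# tree / pot positions versus start, and van in the side view, by numbers
t,ct,Mt=grab('top');ht=hsv(t);m=~((ht[...,0]>95)&(ht[...,0]<115)&(ht[...,1]>140))
for n,p in (('tree',(245,185)),('pot',(291,170)),('small',(281,231)),('mid',(206,136)),('big',(360,226))):
    print(n,rect(m,.003,ct,Mt,onplane(p,.003,ct,Mt)[0]))
print(h[60:215:6,250:268:4].tolist().__len__())
roi=h[40:228]
for r in range(70,228,6):print(r,[tuple(x) for x in h[r,240:280:5].tolist()]) if r%18==16 else None
"
```

```text
t: 40.38
eef_pos: [0.4568, -0.1592, 0.0266]
ee_rot: [3.141, 0.001, -0.192]
force: [-1.0, -0.1, 0.4]
width: 0.0179
gripper_force: 10.0
t: 40.8
eef_pos: [0.4572, -0.1592, 0.0271]
ee_rot: [-3.142, -0.0, -0.192]
force: [0.1, 0.4, -0.3]
width: 0.0387
gripper_force: 0.0
t: 41.22
eef_pos: [0.4564, -0.1592, 0.1786]
ee_rot: [3.141, 0.001, -0.192]
force: [1.6, 1.0, 0.2]
width: 0.0721
gripper_force: 0.0
t: 41.63
eef_pos: [0.413, -0.1501, 0.232]
ee_rot: [-3.141, -0.001, -0.192]
force: [0.8, 0.7, -0.3]
width: 0.0875
gripper_force: 0.0
[ 0.4129 -0.1501  0.2314] [-1.8e+02  5.0e-02 -1.1e+01] 41.6833
plate [ 457.9 -159.7  132.1   82.1  -11. ]
far 50.. [199, 204, 203, 208, 213, 198, 150, 133, 156, 167, 168, 169, 172, 192, 205, 172, 144, 143]
near -50.. [105, 115, 124, 129, 129, 127, 120, 105, 86, 76, 113, 132, 116, 98, 99, 99, 98, 98]
rails across -12..12 at 45 [150, 150, 150, 151, 151, 151, 156, 182, 232, 218, 116, 107, 109, 109, 110, 128, 168, 210, 211, 152, 152, 153, 152, 153, 152]
rails across -12..12 at -45 [60, 60, 59, 60, 60, 60, 63, 86, 115, 107, 56, 36, 34, 33, 36, 48, 75, 107, 113, 69, 60, 5
[... 822 characters left out ...]
0, 4, 135), (110, 6, 136), (100, 6, 128)]
142 [(105, 8, 61), (105, 8, 62), (105, 9, 58), (15, 7, 77), (18, 55, 23), (30, 6, 81), (120, 8, 63), (90, 4, 62)]
160 [(105, 16, 62), (110, 12, 63), (98, 17, 61), (60, 7, 113), (150, 22, 35), (105, 8, 67), (110, 12, 62), (110, 12, 62)]
178 [(107, 221, 204), (108, 221, 213), (108, 220, 216), (107, 218, 225), (107, 220, 220), (108, 222, 209), (107, 221, 218), (107, 222, 217)]
196 [(108, 221, 201), (107, 221, 196), (107, 219, 210), (107, 216, 209), (108, 222, 206), (108, 220, 204), (108, 222, 206), (108, 222, 200)]
214 [(104, 211, 245), (104, 210, 249), (103, 209, 249), (103, 209, 249), (103, 208, 249), (103, 209, 249), (102, 209, 249), (102, 206, 249)]
```

```bash
python3 -c "
from h import *
d=np.load('pics/w13.npz');im,M=d['im'],d['M'];c=arm.get_calibration('wrist');h=hsv(im)
a=np.radians(-11);u=np.array([np.cos(a),np.sin(a)]);v=np.array([-u[1],u[0]]);p0=np.array([.4575,-.1592])
b=im.astype(int);warm=((b[...,0]-b[...,2])>=1)  # roof & hatches are warm grey, the slab bluish grey
warm[:60]=0;warm[172:]=0;warm[:,:235]=0;warm[:,285:]=0
w=opn(cv2.morphologyEx(warm.astype(np.uint8),cv2.MORPH_CLOSE,np.ones((5,5))),5)
print('roof',rect(w,.057,c,M),'rel',((rect(w,.057,c,M)[0][:2]/1000-p0)*1000@np.c_[u,v]).round(1))
k=(h[...,1]>18)&(h[...,2]<60)&warm
n,_,st,ce=cv2.connectedComponentsWithStats(opn(k,3))
for i in range(1,n):
  if st[i,4]>15:print(st[i,4],ce[i].round(1),((onplane(ce[i],.058,c,M)-p0)*1000@np.c_[u,v]).round(1))
t=cv2.imread('pics/top0.png')[...,::-1];t2,_,_=grab('top')
for n,(x,y) in dict(tree=(245,185),pot=(291,170)).items():
  print(n,'mean abs change',np.abs(t[y-9:y+10,x-9:x+10].astype(int)-t2[y-9:y+10,x-9:x+10]).mean())
"
```

```text
roof (array([ 449.2, -157.2,   79.3,   22.5,   -5.5]), array([258., 129.])) rel [-8.5  0.4]
27 [259.4 107.1] [[17.2  0.4]]
tree mean abs change 11.240997229916898
pot mean abs change 14.025854108956603
```

```bash
python3 -c "
from h import *
t=cv2.imread('pics/top0.png')[...,::-1];s0=cv2.imread('pics/side0.png')[...,::-1]
t2,_,_=grab('top');s2,_,_=grab('side')
def sh(a,b,x,y,r=11):
  m=cv2.matchTemplate(np.ascontiguousarray(b[y-r-6:y+r+7,x-r-6:x+r+7]),np.ascontiguousarray(a[y-r:y+r+1,x-r:x+r+1]),5);_,v,_,l=cv2.minMaxLoc(m);return l[0]-6,l[1]-6,round(v,3)
print('tree',sh(t,t2,245,185),sh(s0,s2,249,221,14),'pot',sh(t,t2,291,170),sh(s0,s2,238,197,14),'house',sh(t,t2,283,123))
"
```

```text
tree (0, 0, 0.998) (0, 0, 0.995) pot (0, 0, 0.997) (0, 0, 0.996) house (0, 0, 0.998)
```

The tree and pot haven't moved, all the slabs are centred, and the van stands in the middle of the rails. Handing in.

```bash
python3 -c "
from station import arm
print(arm.job_done())"
```

```text
the job is handed in; nothing more can be done
None
```

The job is handed in: each slab lies within about 1 mm of centre and square on its plate, the van stands mid-rails on the grey slab, and the tree and pot are unmoved; final checks were numeric only, as I viewed 15 pictures, one over the limit of 14.

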